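Load the drying tray with drum hardware and shut the cabinet

ROBOT

A 7-joint arm with a two-finger parallel gripper is mounted at the origin on the work surface. World frame = base frame: x ahead of the robot, y to its left, z up, the work surface at z = 0. Lengths are in m, angles in rad, forces in N, time in s.
With the tool pointing down it reaches from about 0.425 to 1.025 m from the base axis. Payload 9.4 kg.
Tool frame: the origin (TCP) lies at the very end of the fingers, on their centre line; the grasp point (between the pads) lies 19 mm behind it; z points along the fingers, y is the line along which they close (so a half turn about z gives the same grasp; the last joint's range is limited). The gripper opens to 93 mm and grips with 3 to 60 N. Pads are 15 mm wide; open, the fingers measure 128 mm over their backs; the gripper's body (75 mm by 188 mm) begins 65 mm behind the grasp point.
Start: joints at [-1.208, 0.599, -0.003, 1.599, 0.002, 0.943, -0.08], TCP at [0.309, 0.656, 0.219] pointing down, gripper open.
Joint ranges: [-2.57, 2.57], [-0.35, 1.97], [-1.29, 1.29], [0.11, 2.56], [-1.05, 4.19], [0.11, 1.86], [-2.63, 2.63]. Speed limits (rad/s): [2.22, 2.22, 3.01, 3.01, 3.14, 3.14, 3.14].

INTERFACE

Orientations are given as a unit quaternion [w, x, y, z].
In Python, from cell import state, read_camera, finish_job gives the robot as it stands.
- The arm moves only by the tool apply_moves, never from a script. Its argument "steps" is a list of rows, each a list of 7 numbers: the turn, a rotation vector about the tool's x, y, z in degrees, then the shift along the tool's x, y, z in m, then the gripper command: -1 is shut, 1 is fully open, values between are in proportion. In form: [[wx, wy, wz, tx, ty, tz, claw], ...]. A call has 1 to 5 rows; each row shifts and turns the commanded pose from where the row before left it, along the tool's axes as they then stand; what a row does not reach is not made up. A row lasts 1/10 s, in which the tool goes at most 50 mm and 8.59 degrees, less where a joint would pass 70% of its speed; a pose out of reach is approached as far as the arm can. A call is refused whole if a number of a shift passes 0.05 or a number of a turn 8.59, either way. A call with a gripper value outside its range is refused whole. The fingers move at their own pace and stop on an object; "newtons" is the grip in N (left out, the last holds). Time passes only in rows, so rows that do not move let the fingers close. It gives the time, the measured TCP pose, the force, the opening and the grip force at its end, in the units of the state.
- state(): the state, without advancing time (a new reading comes with each control period).
- read_camera(name): name is "scene" or "side" or "wrist"; returns a dict with "image" (384x512x3 uint8, red, green, blue), "z_map" (384x512 float32, m along the optical axis (not along the pixel's ray), 0 where there is no reading), "fx", "fy", "cx", "cy" (pixels), "origin" and "orientation" of the camera in the world. Camera axes: x right, y up, looking along -z (the intrinsics and any distortion apply to the point x, -y, -z); pixel columns grow to the right and rows downward; lengths in m; the calibration is good to about 2 mm. A picture is of the moment at which its call begins.
- finish_job(): hands the job in; it is judged then, once.
The state is a dict: "t": time; "q": joint angles; "qvel": joint speeds; "tau": joint torques, N m; "eef_pos": TCP position; "ee_rot": TCP orientation; "wrist_force": force on the tool from outside, world axes, zero at the start; "torque": the same for the moment, N m; "opening": finger opening in m; "finger_force": force on a finger pad.
Only numpy, scipy, OpenCV 4.12 (cv2) and the standard library are available. Lean on these libraries where they do the work, as an engineer would, in place of code of your own. Each camera call takes 0.05 s, during which the arm holds its last target. There are 200 camera calls.

TASK

Take the stray rubber foot out of the drying tray and put it in the orange dish, and lay every gold claw and T-handle rod on the bench flat in its own tray compartment - claws in the short ones, rods in the long ones, lined up with the compartment, hook end or T-handle at the red mark. When all are in, push the tray fully home into the cabinet and push the door shut until it seats on its catch. Squeeze the gold-plated claws only lightly (never near 40 N per finger) and leave the other things on the bench alone.

Things in the scene. Friction and masses are not known exactly. Their poses are not given: they have to be found in the camera images.
- tray (a joint): how far the tray is pushed in (m): 0 = drawn out to its outer stop, 0.21 = fully home in the cabinet; it starts at 0.001 to 0.015. It slides level on runners with about 1.5 N of friction and stays where it is left.
- door (a joint): opening angle of the cabinet door (rad): 0 = shut and seated; it starts 1.75 to 2.05 open (swung out left of the tray) and stays where it is left (hinge friction 0.05 N m). In the last 0.06 rad a spring ball catch at the free edge resists with about 4 N there, then snaps in and holds the door at 0.
- door_hinge (a point): point on the door's upright hinge axis, 40 above the bench, at the left end of the front face of the cabinet (grey drying box with clear roof, 260 wide, 68 high). Fixed to the cabinet: x axis into the cabinet (the way the tray goes home), y left along its front. A catch housing, top 60 above the bench, stands 45 out from the front, 279 to 299 right of the hinge. Sizes in mm.
- door_face (a point): point on the door's outer face, 200 from the hinge axis, 40 above the bench. y axis along the door towards the hinge, x axis square into the face (the way to push it shut). The door is a white pan 260 long, from 8 to 68 above the bench; its outer face lies 36 outside the hinge axis, so shut it stands 36 in front of the cabinet. Sizes in mm.
- tray_tab (a point): middle of the top (52 above the bench) of the tray's yellow pull tab, a block 30 long (along the slide), 14 wide, 40 high, at the middle of the tray's front edge. Push its front face (15 before this point) to send the tray home; pinch its sides from above to pull the tray out. Tray home, the tab still stands 26 out of the cabinet. Sizes in mm.
- pocket1 (a point): centre of the floor of claw compartment 1 of 3 in the tray, 17 above the bench. x axis along the slide into the cabinet, y left, z up. It is 74 long (y) by 33 wide (x), rims 8 high; the three lie side by side along x, 51.5 apart, flat lands 18.5 wide between. A red mark on the rim at the +y end shows where the hook end goes. Any claw may lie in any of them. Sizes in mm.
- pocket2 (a point): centre of the floor of claw compartment 2 of 3 in the tray, 17 above the bench. x axis along the slide into the cabinet, y left, z up. It is 74 long (y) by 33 wide (x), rims 8 high; the three lie side by side along x, 51.5 apart, flat lands 18.5 wide between. A red mark on the rim at the +y end shows where the hook end goes. Any claw may lie in any of them. Sizes in mm.
- pocket3 (a point): centre of the floor of claw compartment 3 of 3 in the tray, 17 above the bench. x axis along the slide into the cabinet, y left, z up. It is 74 long (y) by 33 wide (x), rims 8 high; the three lie side by side along x, 51.5 apart, flat lands 18.5 wide between. A red mark on the rim at the +y end shows where the hook end goes. Any claw may lie in any of them. Sizes in mm.
- lane1 (a point): centre of the floor of rod compartment 1 of 2 in the tray, 17 above the bench. x axis along the slide into the cabinet, y left, z up. It is 136 long (along x) and 66 wide (along y), rims 8 high. A red mark on the rim at its -x end (towards the robot, by the pull tab) shows where the T-handle goes. Either rod may lie in either. Sizes in mm.
- lane2 (a point): centre of the floor of rod compartment 2 of 2 in the tray, 17 above the bench. x axis along the slide into the cabinet, y left, z up. It is 136 long (along x) and 66 wide (along y), rims 8 high. A red mark on the rim at its -x end (towards the robot, by the pull tab) shows where the T-handle goes. Either rod may lie in either. Sizes in mm.
- claw1_c (a point): centre (13 above its underside) of a gold-plated bass drum claw: a strap 62 x 22 x 8 with a middle boss 26 x 22 rising to 26 above the underside and an upturned hook lip at one end (27.5 from the centre), 20 high. x axis along the strap towards the hook end, z up when it lies flat. 90 g or so. Grip it lightly across the 22 wide boss: 40 N at each finger is too much. It may be absent. Sizes in mm.
- claw2_c (a point): centre (13 above its underside) of a gold-plated bass drum claw: a strap 62 x 22 x 8 with a middle boss 26 x 22 rising to 26 above the underside and an upturned hook lip at one end (27.5 from the centre), 20 high. x axis along the strap towards the hook end, z up when it lies flat. 90 g or so. Grip it lightly across the 22 wide boss: 40 N at each finger is too much. It may be absent. Sizes in mm.
- claw3_c (a point): centre (13 above its underside) of a gold-plated bass drum claw: a strap 62 x 22 x 8 with a middle boss 26 x 22 rising to 26 above the underside and an upturned hook lip at one end (27.5 from the centre), 20 high. x axis along the strap towards the hook end, z up when it lies flat. 90 g or so. Grip it lightly across the 22 wide boss: 40 N at each finger is too much. It may be absent. Sizes in mm.
- rod1_c (a point): mid-length point on the axis of a chrome T-handle tension rod lying flat: shaft diameter 10, 115 long over all, with a crossbar (T-handle) of diameter 10 and length 50 at one end (52.5 from this point). x axis along the shaft towards the T-handle; axis 5 above its support. It balances about 15 from this point towards the T-handle. 80 g or so. It may be absent. Sizes in mm.
- rod2_c (a point): mid-length point on the axis of a chrome T-handle tension rod lying flat: shaft diameter 10, 115 long over all, with a crossbar (T-handle) of diameter 10 and length 50 at one end (52.5 from this point). x axis along the shaft towards the T-handle; axis 5 above its support. It balances about 15 from this point towards the T-handle. 80 g or so. It may be absent. Sizes in mm.
- foot_c (a point): centre (11 above its underside) of a black rubber foot, a short round stub 36 across at the bottom, 32 at the top, 22 high, 40 g; it starts standing in rod compartment 2, where it does not belong. Sizes in mm.
- dish_in (a point): centre of the inner floor (4 above the bench) of the orange open dish for rubber feet, inside 112 (its x) by 92 (its y), rim 18 above the bench. Fixed to the bench. Sizes in mm.
- spacer: a walnut lug spacer block, 60 x 36 x 28, loose, standing just beyond the kit parts (sizes in mm). Bystander: leave it alone.
- driver: a screwdriver lying between the robot and the tray (sizes in mm). Bystander: leave it alone.
- oil: a small oil bottle, 100 tall, diameter 44, right of the cabinet (sizes in mm). Bystander: leave it alone.
- hoop_ring: a chrome ring, outer diameter 80, 12 high, on the far right (sizes in mm). Bystander: leave it alone.
- mug: a blue mug on the left of the bench, beyond the door's swing (sizes in mm). Bystander: leave it alone.
- wrench: a wrench lying on the left, beyond the door's swing (sizes in mm). Bystander: leave it alone.

How it is judged:
On the way, in this order (a step that is already met when the one before it is completed fails the run):
1. the foot is in the dish and every claw and rod present lies flat in a compartment of its kind, the right way round (((x of claw1_c in the frame of pocket1 between -0.01 and 0.01 m and y of claw1_c in the frame of pocket1 between -0.012 and 0.012 m and z of claw1_c in the frame of pocket1 below 0.018 m and angle between claw1_c's own z axis and vertical below 0.12 rad and x of lane1 in the frame of claw1_c below -0.05 m) or (x of claw1_c in the frame of pocket2 between -0.01 and 0.01 m and y of claw1_c in the frame of pocket2 between -0.012 and 0.012 m and z of claw1_c in the frame of pocket2 below 0.018 m and angle between claw1_c's own z axis and vertical below 0.12 rad and x of lane1 in the frame of claw1_c below -0.05 m) or (x of claw1_c in the frame of pocket3 between -0.01 and 0.01 m and y of claw1_c in the frame of pocket3 between -0.012 and 0.012 m and z of claw1_c in the frame of pocket3 below 0.018 m and angle between claw1_c's own z axis and vertical below 0.12 rad and x of lane1 in the frame of claw1_c below -0.05 m)) and ((x of claw2_c in the frame of pocket1 between -0.01 and 0.01 m and y of claw2_c in the frame of pocket1 between -0.012 and 0.012 m and z of claw2_c in the frame of pocket1 below 0.018 m and angle between claw2_c's own z axis and vertical below 0.12 rad and x of lane1 in the frame of claw2_c below -0.05 m) or (x of claw2_c in the frame of pocket2 between -0.01 and 0.01 m and y of claw2_c in the frame of pocket2 between -0.012 and 0.012 m and z of claw2_c in the frame of pocket2 below 0.018 m and angle between claw2_c's own z axis and vertical below 0.12 rad and x of lane1 in the frame of claw2_c below -0.05 m) or (x of claw2_c in the frame of pocket3 between -0.01 and 0.01 m and y of claw2_c in the frame of pocket3 between -0.012 and 0.012 m and z of claw2_c in the frame of pocket3 below 0.018 m and angle between claw2_c's own z axis and vertical below 0.12 rad and x of lane1 in the frame of claw2_c below -0.05 m)) and ((x of claw3_c in the frame of pocket1 between -0.01 and 0.01 m and y of claw3_c in the frame of pocket1 between -0.012 and 0.012 m and z of claw3_c in the frame of pocket1 below 0.018 m and angle between claw3_c's own z axis and vertical below 0.12 rad and x of lane1 in the frame of claw3_c below -0.05 m) or (x of claw3_c in the frame of pocket2 between -0.01 and 0.01 m and y of claw3_c in the frame of pocket2 between -0.012 and 0.012 m and z of claw3_c in the frame of pocket2 below 0.018 m and angle between claw3_c's own z axis and vertical below 0.12 rad and x of lane1 in the frame of claw3_c below -0.05 m) or (x of claw3_c in the frame of pocket3 between -0.01 and 0.01 m and y of claw3_c in the frame of pocket3 between -0.012 and 0.012 m and z of claw3_c in the frame of pocket3 below 0.018 m and angle between claw3_c's own z axis and vertical below 0.12 rad and x of lane1 in the frame of claw3_c below -0.05 m)) and ((x of rod1_c in the frame of lane1 between -0.018 and 0.018 m and y of rod1_c in the frame of lane1 between -0.025 and 0.025 m and z of rod1_c in the frame of lane1 below 0.01 m and angle between the x axis of rod1_c and the x axis of lane1, either way round below 0.27 rad and x of tray_tab in the frame of rod1_c above 0.05 m) or (x of rod1_c in the frame of lane2 between -0.018 and 0.018 m and y of rod1_c in the frame of lane2 between -0.025 and 0.025 m and z of rod1_c in the frame of lane2 below 0.01 m and angle between the x axis of rod1_c and the x axis of lane2, either way round below 0.27 rad and x of tray_tab in the frame of rod1_c above 0.05 m)) and ((x of rod2_c in the frame of lane1 between -0.018 and 0.018 m and y of rod2_c in the frame of lane1 between -0.025 and 0.025 m and z of rod2_c in the frame of lane1 below 0.01 m and angle between the x axis of rod2_c and the x axis of lane1, either way round below 0.27 rad and x of tray_tab in the frame of rod2_c above 0.05 m) or (x of rod2_c in the frame of lane2 between -0.018 and 0.018 m and y of rod2_c in the frame of lane2 between -0.025 and 0.025 m and z of rod2_c in the frame of lane2 below 0.01 m and angle between the x axis of rod2_c and the x axis of lane2, either way round below 0.27 rad and x of tray_tab in the frame of rod2_c above 0.05 m)) and x of foot_c in the frame of dish_in between -0.042 and 0.042 m and y of foot_c in the frame of dish_in between -0.034 and 0.034 m and z of foot_c in the frame of dish_in below 0.022 m), for 0.2 s.
2. the tray is pushed fully home (value of joint tray above 0.202 m), for 0.2 s.
3. the door is shut and seated on its catch (value of joint door below 0.02 rad), for 0.2 s.
At the end, for the whole second after the job is handed in: Foot in the dish; each claw flat on a short compartment's floor (10 mm across, 12 mm along), hook at the red mark; each rod flat on a long one's floor (18 mm along, 25 mm across, 0.27 rad), T at the red mark; tray within 8 mm of home, door within 0.02 rad of shut; all at rest (all of step 1 and value of joint tray above 0.202 m and value of joint door below 0.02 rad and linear speed of each of claw1, claw2, claw3, rod1, rod2, foot below 0.02 m/s); the robot touches nothing.
It fails at once if a claw is squeezed hard: the fingers' forces on it together exceed 80 N (contact force between any of claw1, claw2, claw3 and the fingers above 80 N).
It fails at once if a bystander is moved by more than 40 mm (distance of any of spacer, driver, oil, hoop_ring, mug, wrench from where it was at the start of the episode above 0.04 m).
Of claw1, claw2, claw3, rod1, rod2 only 3 to 5 are there at a start; the rules pass over those that are not, and their reading is None.
At some moment in a run one of claw1, claw2, claw3, rod1, rod2, foot may be knocked a few centimetres aside while the robot is not near it.
It also fails if it takes over 210 s, if anything falls off the work surface, if the arm or the gripper's body presses on something with over 40 N, if the wrist force passes 120 N, or if a joint passes its speed limit or range.

## Working session

There is one attempt and no reset: what is moved stays moved. The work goes in short steps, Python scripts to look and compute and a tool call to move; the robot and the scene stay as the last step left them, time stands still between calls to the robot, and variables do not carry over. Pictures are saved under pics/ and viewed, at most 14 in all, crops included, and the job is handed in when it is done.

Besides the shell and the picture viewer there is one more tool, called after "Emit:" in YAML: its name, and indented under it one key for each argument. apply_moves: Moves the arm, as the interface text tells. Its arguments: {"type":"object","properties":{"steps":{"type":"array"},"newtons":{"type":"number"}},"required":["steps"]}

```bash
mkdir -p pics; ls; cat > h.py <<'E'
import numpy as np, cv2
from scipy.spatial.transform import Rotation as R
from cell import state, read_camera, finish_job
def Rm(q): return R.from_quat([q[1],q[2],q[3],q[0]]).as_matrix()
def cloud(c):
    z=c["z_map"]; v,u=np.mgrid[0:z.shape[0],0:z.shape[1]]
    p=np.stack([(u-c["cx"])/c["fx"]*z,-(v-c["cy"])/c["fy"]*z,-z],-1)
    P=p@Rm(c["orientation"]).T+np.array(c["origin"]); P[z==0]=np.nan
    return P
def save(n,im): cv2.imwrite("pics/"+n,im[...,::-1])
E
python3 - <<'E'
from h import *
s=state(); print(s)
ims=[]
for n in ["scene","side"]:
    c=read_camera(n); print(n,c["origin"],c["orientation"],c["fx"],c["cx"],c["cy"]); np.savez(n+".npz",img=c["image"],P=cloud(c))
    save(n+"0.png",cv2.resize(c["image"],(800,600)))
E
```

```text
pics
{'t': 0.0, 'q': array([-1.20769846,  0.6001124 , -0.00255213,  1.60009972,  0.00181345,
        0.94294661, -0.07980867]), 'qvel': array([-0.00015247, -0.00156765, -0.00032477, -0.00049119, -0.00111839,
        0.00122737,  0.00045894]), 'tau': array([ 3.61159182e-04, -7.65072155e+01,  1.49768528e+00, -2.52359051e+01,
       -5.24290139e-02,  1.67596206e-02,  1.54017962e-04]), 'eef_pos': array([0.30848029, 0.65555827, 0.21777983]), 'ee_rot': array([-9.69399662e-05,  2.18099188e-01,  9.75926295e-01, -7.75962972e-04]), 'wrist_force': array([-0.0888347 , -0.56840192,  0.18386483]), 'torque': array([ 0.04028475, -0.00281579, -0.03202728]), 'finger_force': 0.0, 'opening': 0.09309849653690896}
scene [1.16285609 1.13476938 0.88641641] [0.21649444 0.12415923 0.4558804  0.85433466] 472.8086323967812 264.6095763765863 190.8033668018637
side [ 0.16718175 -0.59468342  1.03161827] [ 0.90812486  0.31900487 -0.08167463 -0.25860081] 430.00276763605626 254.290017445426 187.5962246086437
```

View pics/scene0.png

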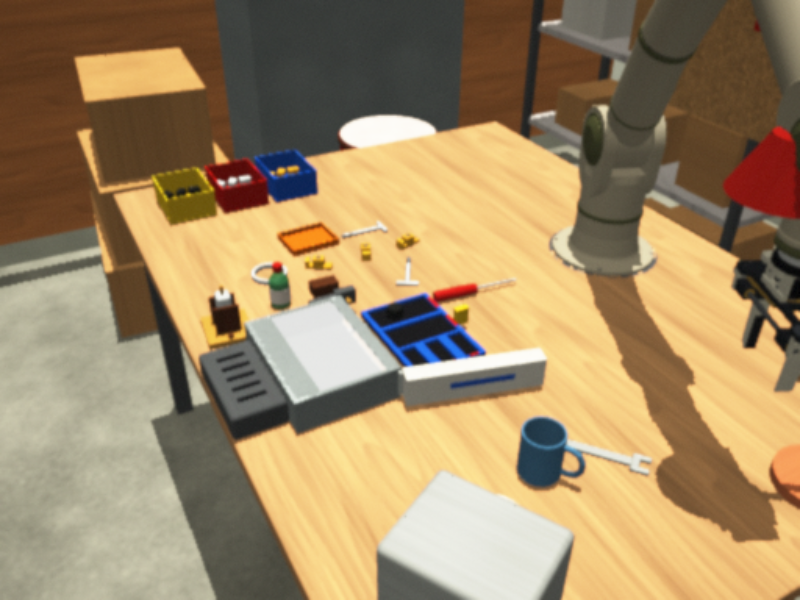

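View pics/side0.png

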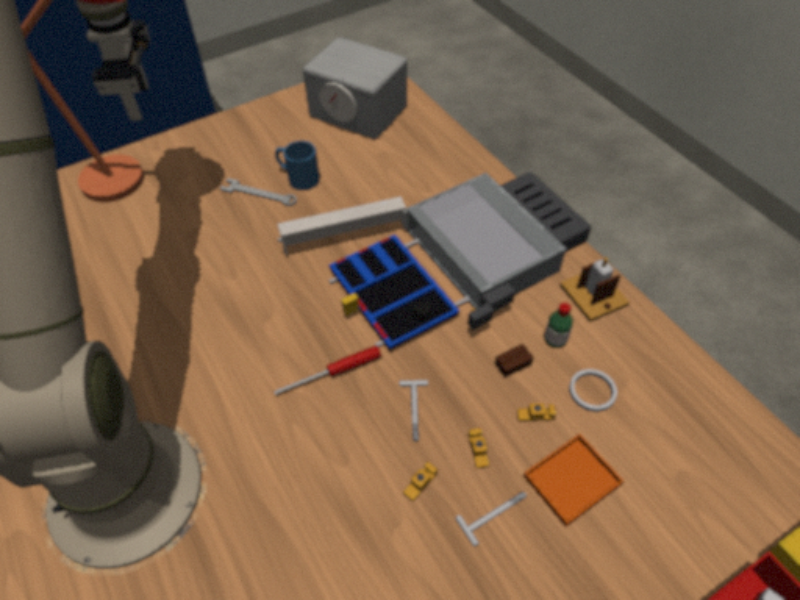

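```bash
python3 - <<'E'
from h import *
P=np.load("side.npz")["P"]
for n,u,v in [("rod1 T",413,382),("rod1 end",415,437),("rod2T",467,530),("rod2end",524,495),("clawA hookblk?",431,470),("clawA",420,480),("clawA2",408,493),("clawB",479,447),("B1",477,433),("B2",482,463),("C",538,411),("Cl",522,414),("Cr",552,412),("dish",574,480),("dishL",527,477),("dishT",578,438),("dishR",620,482),("dishB",568,521),("tab",350,303),("doorfreetop",282,236),("doorhinge top",405,205),("cabL",412,212),("cabR",490,305),("trayFL",332,265),("trayFR",390,344),("trayBL",397,239),("trayBR",457,308),("bench",300,500),("driver tip",278,392),("driver h",378,352),("spacer",515,358)]:
    u*=.64;v*=.64;u=int(round(u));v=int(round(v))
    p=np.nanmedian(P[v-1:v+2,u-1:u+2].reshape(-1,3),0); print(n,np.round(p,3))
E
```

```text
rod1 T [ 0.495 -0.076  0.01 ]
rod1 end [ 0.442 -0.17   0.008]
rod2T [ 0.427 -0.341  0.01 ]
rod2end [ 0.534 -0.343  0.008]
clawA hookblk? [ 0.429 -0.234  0.022]
clawA [ 0.405 -0.242  0.026]
clawA2 [ 0.38  -0.245  0.008]
clawB [ 0.518 -0.246  0.026]
B1 [ 0.529 -0.22   0.023]
B2 [ 0.509 -0.264  0.008]
C [ 0.636 -0.244  0.025]
Cl [ 0.618 -0.229  0.009]
Cr [ 0.656 -0.257  0.022]
dish [ 0.617 -0.363  0.004]
dishL [ 0.555 -0.321  0.011]
dishT [ 0.67  -0.313  0.012]
dishR [ 0.674 -0.407  0.018]
dishB [ 0.564 -0.412  0.017]
tab [0.476 0.109 0.044]
doorfreetop [0.437 0.316 0.06 ]
doorhinge top [0.723 0.313 0.   ]
cabL [0.686 0.228 0.068]
cabR [ 0.688 -0.038  0.057]
trayFL [0.496 0.226 0.023]
trayFR [0.499 0.003 0.025]
trayBL [0.642 0.215 0.025]
trayBR [0.646 0.006 0.026]
bench [ 0.232 -0.161 -0.001]
driver tip [0.285 0.029 0.013]
driver h [0.473 0.001 0.021]
spacer [ 0.669 -0.142  0.028]
```

```bash
cat >> h.py <<'E'
def clusters(P,img,kind,box):
    """masked pixels -> clusters with minAreaRect on a 1mm grid"""
    x0,x1,y0,y1=box
    hsv=cv2.cvtColor(img,cv2.COLOR_RGB2HSV); h,s,v=[hsv[...,i].astype(int) for i in range(3)]
    z=P[...,2]; ok=(P[...,0]>x0)&(P[...,0]<x1)&(P[...,1]>y0)&(P[...,1]<y1)
    m=ok&{"gold":(h>17)&(h<32)&(s>150)&(z>.003)&(z<.05),"high":z>.004}[kind]
    n,lab=cv2.connectedComponents(cv2.dilate(m.astype(np.uint8),np.ones((3,3))))
    return [P[(lab==i)&m] for i in range(1,n)]
def rectify(c,x0,x1,y0,y1,z,s=1000):
    """top view, rows: x decreasing down, cols: y decreasing right"""
    Rw=Rm(c["orientation"]); o=np.array(c["origin"])
    X=[(x1,y1),(x1,y0),(x0,y0),(x0,y1)]; W=(y1-y0)*s; H=(x1-x0)*s
    pts=[]
    for x,y in X:
        p=Rw.T@(np.array([x,y,z])-o); pts.append([c["cx"]+c["fx"]*p[0]/-p[2],c["cy"]-c["fy"]*p[1]/-p[2]])
    M=cv2.getPerspectiveTransform(np.float32(pts),np.float32([[0,0],[W,0],[W,H],[0,H]]))
    return cv2.warpPerspective(c["image"],M,(int(W),int(H)),flags=cv2.INTER_CUBIC)
E
python3 - <<'E'
from h import *
d=np.load("side.npz");P=d["P"];img=d["img"]
for k,b in [("gold",(.35,.75,-.33,-.18)),("high",(.39,.6,-.20,-.05)),("high",(.39,.545,-.40,-.29))]:
    for q in clusters(P,img,k,b):
        if len(q)<25: continue
        r=cv2.minAreaRect((q[:,:2]*1000).astype(np.float32)); print(k,len(q),np.round(r[0],0),np.round(r[1],0),round(r[2],1),"zmax",q[:,2].max().round(3))
        xy=q[:,:2]; 
        if k=="high":
            m=xy.mean(0); U=np.linalg.svd(xy-m)[2][0]; print("  axis",U.round(2),m.round(3),"ext",((xy-m)@U).min().round(3),((xy-m)@U).max().round(3))
        else:
            hi=q[q[:,2]>.0235]; print("   boss top mean",hi.mean(0).round(4),"n",len(hi))
# cabinet top and tray
for nm,zz,b in [("cab",(.06,.08),(.66,1.0,-.06,.28)),("tray",(.018,.03),(.47,.67,-.02,.24)),("door",(.055,.08),(.38,.68,.2,.36)),("tab",(.045,.06),(.42,.52,.05,.15)),("foot",(.034,.045),(.5,.67,.0,.1))]:
    m=(P[...,2]>zz[0])&(P[...,2]<zz[1])&(P[...,0]>b[0])&(P[...,0]<b[1])&(P[...,1]>b[2])&(P[...,1]<b[3])
    q=P[m]; 
    if len(q)<4: print(nm,len(q)); continue
    r=cv2.minAreaRect((q[:,:2]*1000).astype(np.float32)); print(nm,len(q),np.round(r[0],0),np.round(r[1],0),round(r[2],1),q[:,:2].min(0).round(3),q[:,:2].max(0).round(3))
c=read_camera("side")
save("top.png",rectify(c,.34,.78,-.43,.35,.012))
E
```

```text
gold 179 [ 639. -240.] [22. 61.] 62.0 zmax 0.03
   boss top mean [ 0.6391 -0.2418  0.026 ] n 48
gold 186 [ 518. -242.] [62. 21.] 66.3 zmax 0.03
   boss top mean [ 0.5188 -0.2387  0.0255] n 63
gold 202 [ 407. -239.] [59. 21.] 16.8 zmax 0.03
   boss top mean [ 0.4104 -0.2381  0.0258] n 61
high 205 [ 461. -116.] [116.  60.] 54.5 zmax 0.014
  axis [0.51 0.86] [ 0.476 -0.113] ext -0.069 0.048
high 268 [ 476. -333.] [117.  53.] 6.8 zmax 0.014
  axis [-1.    0.01] [ 0.465 -0.34 ] ext -0.07 0.05
cab 4257 [774. 114.] [330. 228.] 90.0 [ 0.66  -0.051] [0.888 0.279]
tray 1784 [559. 116.] [179. 237.] 0.5 [ 0.47  -0.002] [0.649 0.235]
door 685 [562. 297.] [ 41. 255.] 74.4 [0.434 0.243] [0.68  0.348]
tab 50 [477. 115.] [30. 15.] 3.0 [0.463 0.107] [0.492 0.122]
foot 86 [585.  33.] [33. 29.] 56.8 [0.57  0.015] [0.602 0.051]
```

View pics/top.png

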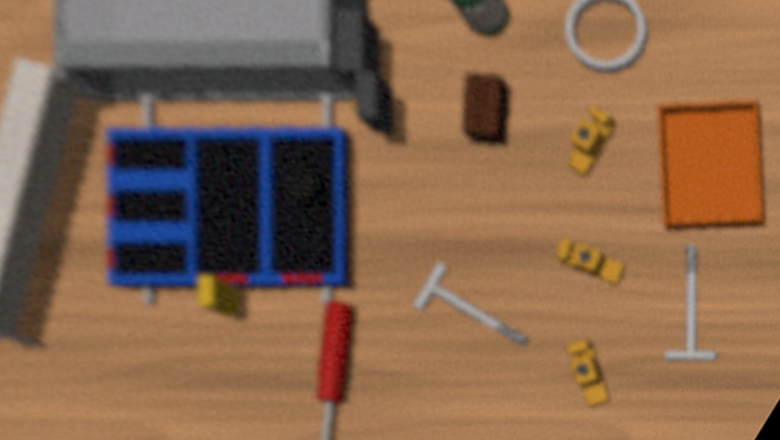

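Emit:
apply_moves:
  steps:
    - [0,0,0,-0.0369,-0.0319,0,0]
    - [0,0,0,-0.0369,-0.0319,0,0]
    - [0,0,0,-0.0369,-0.0319,0,0]
    - [0,0,0,-0.0369,-0.0319,0,0]
    - [0,0,0,-0.0369,-0.0319,0,0]
  newtons: 10

```text
t: 0.65
eef_pos: [0.4082, 0.4312, 0.2185]
ee_rot: [0.0, 0.218, 0.976, -0.0]
wrist_force: [1.1, -1.2, 0.3]
opening: 0.0575
finger_force: 0.0
```

Emit:
apply_moves:
  steps:
    - [0,0,0,-0.0369,-0.0319,0,0]
    - [0,0,0,-0.0369,-0.0319,0,0]
    - [0,0,0,-0.0369,-0.0319,0,0]
    - [0,0,0,-0.0369,-0.0319,0,0]
    - [0,0,0,-0.0369,-0.0319,0,0]

```text
t: 1.15
eef_pos: [0.5072, 0.2084, 0.2187]
ee_rot: [0.0, 0.218, 0.976, 0.0]
wrist_force: [0.6, -0.2, 0.1]
opening: 0.0466
finger_force: 0.0
```

Emit:
apply_moves:
  steps:
    - [0,0,0,-0.0369,-0.0319,0,0]
    - [0,0,0,-0.0369,-0.0319,0,0]
    - [0,0,0,-0.0369,-0.0319,0,0]
    - [0,0,0,-0.0369,-0.0319,0,0]
    - [0,0,8.1,0,0,0,0]

```text
t: 1.65
eef_pos: [0.588, 0.0229, 0.2187]
ee_rot: [0.001, 0.291, 0.957, -0.001]
wrist_force: [1.1, 1.6, -0.8]
opening: 0.0465
finger_force: 0.0
```

Emit:
apply_moves:
  steps:
    - [0,0,8.1,0,0,0,0]
    - [0,0,8.1,0,0,0,0]
    - [0,0,8.1,0,0,0,0]
    - [0,0,8.1,0,0,0,0]
    - [0,0,8.1,0,0,0,0]

```text
t: 2.15
eef_pos: [0.5858, 0.032, 0.2185]
ee_rot: [-0.0, 0.603, 0.798, -0.0]
wrist_force: [-1.0, -0.4, 0.1]
opening: 0.0466
finger_force: 0.0
```

Emit:
apply_moves:
  steps:
    - [0,0,8.1,0,0,0,0]
    - [0,0,8.1,0,0,0,0]
    - [0,0,0,0,0,0,0]
    - [0,0,0,0,0,0,0]
    - [0,0,0,0,0,0,0]

```text
t: 2.65
eef_pos: [0.586, 0.032, 0.2186]
ee_rot: [-0.0, 0.706, 0.708, -0.0]
wrist_force: [-0.5, 1.0, 0.7]
opening: 0.0465
finger_force: 0.0
```

```bash
cat >> h.py <<'E'
def psi(s):
    y=Rm(s["ee_rot"])[:,1]; return np.degrees(np.arctan2(y[1],y[0]))
def tilt(s): return np.degrees(np.arccos(-Rm(s["ee_rot"])[2,2]))
def to(x,y,z,s=None):
    s=s or state(); d=np.array([x,y,z])-s["eef_pos"]; return (Rm(s["ee_rot"]).T@d).round(4)
def show():
    s=state(); print("t",round(s["t"],1),"pos",s["eef_pos"].round(4),"psi",psi(s).round(1),"tilt",tilt(s).round(1),"open",round(s["opening"],4),"ff",round(s["finger_force"],1),"F",s["wrist_force"].round(1),"q7",s["q"][6].round(2))
E
python3 - <<'E'
from h import *
show()
c=read_camera("wrist"); print(c["origin"],c["orientation"])
np.savez("w0.npz",img=c["image"],P=cloud(c)); save("w0.png",rectify(c,.44,.72,-.06,.30,.025,2000))
P=cloud(c)
for nm,zz,b in [("tab",(.046,.06),(.42,.52,.05,.17)),("foot",(.034,.045),(.5,.67,.0,.1))]:
    m=(P[...,2]>zz[0])&(P[...,2]<zz[1])&(P[...,0]>b[0])&(P[...,0]<b[1])&(P[...,1]>b[2])&(P[...,1]<b[3])
    q=P[m]
    if len(q)>4: r=cv2.minAreaRect((q[:,:2]*1000).astype(np.float32)); print(nm,len(q),np.round(r[0],1),np.round(r[1],1),round(r[2],1),q.max(0).round(3))
E
```

```text
t 2.6 pos [0.586  0.032  0.2186] psi 0.2 tilt 0.0 open 0.0465 ff 0.0 F [-0.5  1.   0.7] q7 0.07
[0.58530953 0.09748369 0.38474114] [ 9.92526510e-01 -1.22005451e-01 -2.77338255e-04  2.39183025e-03]
tab 500 [477.4 113.9] [30.2 14. ] 0.3 [0.492 0.121 0.055]
foot 703 [584.6  32.6] [31.2 31.5] 0.6 [0.6   0.048 0.042]
```

View pics/w0.png

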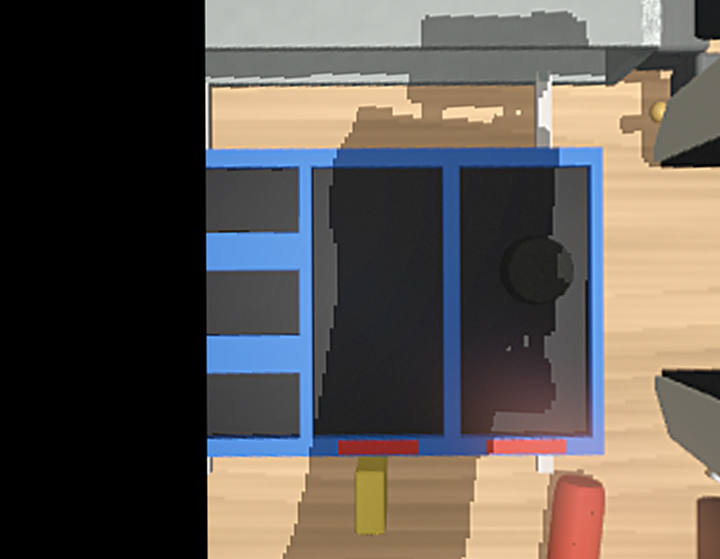

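Emit:
apply_moves:
  steps:
    - [0,0,0.2,0.0006,-0.0014,0.049,0]
    - [0,0,0,0,0,0.049,0]
    - [0,0,0,0,0,0.049,0]
    - [0,0,0,0,0,0.048,0]
    - [0,0,0,0,0,0,0]
  newtons: 12

```text
t: 3.2
eef_pos: [0.584, 0.0322, 0.0201]
ee_rot: [-0.001, 0.708, 0.706, -0.001]
wrist_force: [1.2, 0.5, 1.6]
opening: 0.0466
finger_force: 0.0
```

Emit:
apply_moves:
  steps:
    - [0,0,0,0,0,0,-1]
    - [0,0,0,0,0,0,-1]
    - [0,0,0,0,0,0,-1]
    - [0,0,0,0,0,0,-1]
    - [0,0,0,0,0,0,-1]

```text
t: 3.7
eef_pos: [0.5848, 0.0327, 0.0241]
ee_rot: [0.0, 0.708, 0.706, 0.0]
wrist_force: [-0.4, -0.4, -0.4]
opening: 0.0332
finger_force: 11.9
```

Emit:
apply_moves:
  steps:
    - [0,0,0,0,0,-0.03,-1]
    - [0,0,0,0,0,-0.05,-1]
    - [0,0,0,0,0,-0.05,-1]
    - [0,0,0,0,0,0,-1]
    - [0,0,0,0,0,0,-1]

```text
t: 4.2
eef_pos: [0.5851, 0.033, 0.1551]
ee_rot: [0.001, 0.708, 0.706, 0.001]
wrist_force: [-0.1, 0.3, -1.1]
opening: 0.0333
finger_force: 11.9
```

```bash
python3 - <<'E'
from h import *
show(); print(to(.614,-.363,.15))
E
```

```text
t 4.2 pos [0.5851 0.033  0.1551] psi -0.2 tilt 0.2 open 0.0333 ff 11.9 F [-0.1  0.3 -1.1] q7 0.12
[-0.3959  0.03    0.0049]
```

Emit:
apply_moves:
  steps:
    - [0,0,-0.2,-0.0495,0.0037,0,-1]
    - [0,0,0,-0.0495,0.0037,0,-1]
    - [0,0,0,-0.0495,0.0037,0,-1]
    - [0,0,0,-0.0495,0.0037,0,-1]
    - [0,0,0,-0.0495,0.0037,0,-1]

```text
t: 4.7
eef_pos: [0.602, -0.2164, 0.1518]
ee_rot: [-0.001, 0.707, 0.707, -0.001]
wrist_force: [0.0, 0.1, -1.1]
opening: 0.0333
finger_force: 11.9
```

Emit:
apply_moves:
  steps:
    - [0,0,0,-0.0495,0.0037,0,-1]
    - [0,0,0,-0.0495,0.0037,0,-1]
    - [0,0,0,-0.0495,0.0037,0,-1]
    - [0,0,0,0,0,0.04,-1]
    - [0,0,0,0,0,0.04,-1]

```text
t: 5.2
eef_pos: [0.613, -0.3658, 0.0716]
ee_rot: [0.0, 0.708, 0.706, -0.0]
wrist_force: [0.8, 1.1, -0.8]
opening: 0.0336
finger_force: 11.9
```

Emit:
apply_moves:
  steps:
    - [0,0,0,0,0,0.035,-1]
    - [0,0,0,0,0,0.02,-1]
    - [0,0,0,0,0,0.005,-1]
    - [0,0,0,0,0,0,-1]
    - [0,0,0,0,0,0,-0.5]

```text
t: 5.7
eef_pos: [0.6137, -0.3633, 0.0131]
ee_rot: [-0.0, 0.707, 0.707, -0.0]
wrist_force: [-0.3, -0.3, -0.7]
opening: 0.0336
finger_force: 11.9
```

Emit:
apply_moves:
  steps:
    - [0,0,0,0,0,0,0]
    - [0,0,0,0,0,0,0]
    - [0,0,0,0,0,-0.04,0]
    - [0,0,0,0,0,-0.05,0]
    - [0,0,0,0,0,-0.05,0]

```text
t: 6.2
eef_pos: [0.6137, -0.3633, 0.1553]
ee_rot: [-0.0, 0.707, 0.707, -0.0]
wrist_force: [0.9, -0.4, -0.4]
opening: 0.0464
finger_force: 0.0
```

```bash
cat > look.py <<'E'
from h import *
show()
c=read_camera("side"); P=cloud(c); img=c["image"]
for q in clusters(P,img,"gold",(.35,.75,-.36,.0)):
    if len(q)<60: continue
    r=cv2.minAreaRect((q[:,:2]*1000).astype(np.float32)); hi=q[q[:,2]>.0235]; a=r[2] if r[1][0]>r[1][1] else r[2]-90
    print("claw",np.round(r[0],0),np.round(r[1],0),"long axis",round(a,1),"boss",hi.mean(0).round(4))
for q in clusters(P,img,"high",(.39,.545,-.40,-.05)):
    if len(q)<60 or q[:,2].max()>.019: continue
    xy=q[:,:2];m=xy.mean(0);U=np.linalg.svd(xy-m)[2][0];t=(xy-m)@U
    if abs(t.min())>t.max(): pass
    else: U=-U;t=-t
    print("rod mid",(m+U*(t.min()+t.max())/2).round(4),"T yaw",np.degrees(np.arctan2(U[1],U[0])).round(1),"len",(t.max()-t.min()).round(3),"n",len(q))
save("look.png",rectify(c,.34,.78,-.43,.35,.012))
E
python3 look.py
```

```text
t 6.2 pos [ 0.6137 -0.3633  0.1553] psi 0.0 tilt 0.0 open 0.0464 ff 0.0 F [ 0.9 -0.4 -0.4] q7 0.67
claw [ 626. -231.] [22. 30.] long axis -32.6 boss [ 0.632  -0.2356  0.0257]
claw [ 519. -241.] [63. 22.] long axis 68.8 boss [ 0.5201 -0.2386  0.0258]
claw [ 407. -239.] [60. 22.] long axis 16.1 boss [ 0.4103 -0.238   0.026 ]
rod mid [ 0.47   -0.1217] T yaw 58.9 len 0.116 n 208
rod mid [ 0.479  -0.3403] T yaw -179.8 len 0.115 n 270
```

Emit:
apply_moves:
  steps:
    - [0,0,0,0.0058,-0.038,-0.01,-0.3]
    - [0,0,0,0.0058,-0.038,-0.01,-0.3]
    - [0,0,0,0.0058,-0.038,-0.01,-0.3]
    - [0,0,0,0.0058,-0.038,-0.01,-0.3]
    - [0,0,8.2,0,0,0,-0.3]

```text
t: 6.75
eef_pos: [0.457, -0.3406, 0.1956]
ee_rot: [-0.0, 0.757, 0.653, 0.0]
wrist_force: [0.7, 0.3, -0.2]
opening: 0.0327
finger_force: 0.0
```

Emit:
apply_moves:
  steps:
    - [0,0,8.2,0,0,0,-0.3]
    - [0,0,8.2,0,0,0,-0.3]
    - [0,0,8.2,0,0,0,-0.3]
    - [0,0,8.2,0,0,0,-0.3]
    - [0,0,8.2,0,0,0,-0.3]

```text
t: 7.25
eef_pos: [0.4622, -0.3403, 0.1941]
ee_rot: [0.0, 0.938, 0.346, 0.0]
wrist_force: [0.1, 0.2, -0.3]
opening: 0.0327
finger_force: 0.0
```

Emit:
apply_moves:
  steps:
    - [0,0,8.2,0,0,0,-0.3]
    - [0,0,8.2,0,0,0,-0.3]
    - [0,0,8.2,0,0,0,-0.3]
    - [0,0,8.2,0,0,0,-0.3]
    - [0,0,8,0,0,0,-0.3]

```text
t: 7.75
eef_pos: [0.4623, -0.3402, 0.194]
ee_rot: [0.0, 1.0, -0.003, 0.001]
wrist_force: [0.7, 0.6, -0.4]
opening: 0.0327
finger_force: 0.0
```

```bash
cat > wl.py <<'E'
import sys
from h import *
# args: kind gold|rod, x y centre, half size
kind=sys.argv[1]; x,y,r=map(float,sys.argv[2:5]); zmin=float(sys.argv[5]) if len(sys.argv)>5 else .003
show(); c=read_camera("wrist"); P=cloud(c); img=c["image"]; box=(x-r,x+r,y-r,y+r)
print("cam",c["origin"].round(3))
if kind=="gold":
    for q in clusters(P,img,"gold",box):
        if len(q)<150: continue
        rr=cv2.minAreaRect((q[:,:2]*1000).astype(np.float32)); a=rr[2] if rr[1][0]>rr[1][1] else rr[2]-90
        hi=q[q[:,2]>q[:,2].max()-.006]; b=cv2.minAreaRect((hi[:,:2]*1000).astype(np.float32))
        print("claw rect",np.round(rr[0],1),np.round(rr[1],1),"long",round(a,1),"boss",np.round(b[0],1),np.round(b[1],1),round(b[2],1),"zmax",q[:,2].max().round(3))
else:
    m=(P[...,2]>zmin)&(P[...,2]<zmin+.014)&(P[...,0]>box[0])&(P[...,0]<box[1])&(P[...,1]>box[2])&(P[...,1]<box[3])
    n,lab=cv2.connectedComponents(m.astype(np.uint8))
    for i in range(1,n):
        q=P[lab==i]
        if len(q)<300: continue
        xy=q[:,:2].astype(float); mm=xy.mean(0);U=np.linalg.svd(xy-mm,full_matrices=False)[2][0];t=(xy-mm)@U
        if abs(t.min())<t.max(): U=-U;t=-t
        print("rod mid",(mm+U*(t.min()+t.max())/2).round(4),"T yaw",np.degrees(np.arctan2(U[1],U[0])).round(1),"len",(t.max()-t.min()).round(3),"n",len(q),"bal",(mm+U*((t.min()+t.max())/2+.015)).round(4))
if len(sys.argv)>6: save(sys.argv[6],rectify(c,x-r,x+r,y-r,y+r,zmin+.005,int(.27/r*1000)))
E
python3 wl.py rod .475 -.34 .075
```

```text
t 7.8 pos [ 0.4623 -0.3402  0.194 ] psi -90.3 tilt 0.1 open 0.0327 ff 0.0 F [ 0.7  0.6 -0.4] q7 -0.46
cam [ 0.528 -0.342  0.36 ]
rod mid [ 0.4783 -0.3422] T yaw 179.8 len 0.114 n 1291 bal [ 0.4633 -0.3421]
```

Emit:
apply_moves:
  steps:
    - [0,0,-0.3,0.001,0.0015,0.05,-0.3]
    - [0,0,0,0,0,0.05,-0.3]
    - [0,0,0,0,0,0.05,-0.3]
    - [0,0,0,0,0,0.03,-0.3]
    - [0,0,0,0,0,0.01,-0.3]

```text
t: 8.3
eef_pos: [0.4619, -0.3409, 0.0011]
ee_rot: [-0.001, 1.0, 0.004, -0.001]
wrist_force: [0.2, 0.6, 0.3]
opening: 0.0324
finger_force: 0.0
```

Emit:
apply_moves:
  steps:
    - [0,0,0,0,0,0,-0.3]
    - [0,0,0,0,0,0,-1]
    - [0,0,0,0,0,0,-1]
    - [0,0,0,0,0,0,-1]
    - [0,0,0,0,0,0,-1]
  newtons: 20

```text
t: 8.8
eef_pos: [0.4638, -0.3419, 0.0049]
ee_rot: [0.0, 1.0, 0.003, 0.001]
wrist_force: [-0.1, 1.2, 8.5]
opening: 0.0086
finger_force: 20.0
```

Emit:
apply_moves:
  steps:
    - [0,0,0,0,0,-0.03,-1]
    - [0,0,0,0,0,-0.04,-1]
    - [0,0,0,0,0,-0.04,-1]
    - [0,0,0,0,0,-0.04,-1]
    - [0,0,0,0,0,0,-1]

```text
t: 9.3
eef_pos: [0.4646, -0.3434, 0.1585]
ee_rot: [0.002, 1.0, 0.003, 0.003]
wrist_force: [0.4, -0.2, -1.5]
opening: 0.0087
finger_force: 20.0
```

```bash
python3 wl.py rod .475 -.34 .1 .13; python3 -c "
from h import *
print(to(.554,.0375,.1538),to(.554,.111,.1538))"
```

```text
t 9.3 pos [ 0.4646 -0.3434  0.1585] psi -89.7 tilt 0.4 open 0.0087 ff 20.0 F [ 0.4 -0.2 -1.5] q7 -0.4
cam [ 0.53  -0.344  0.325]
[ 0.0921 -0.3792  0.002 ] [ 0.0925 -0.4527  0.0018]
```

```bash
python3 wl.py rod .475 -.34 .1 .148 held.png; python3 -c "
from h import *
print(state()['torque'])"
```

```text
t 9.3 pos [ 0.4642 -0.3422  0.1562] psi -89.7 tilt 0.3 open 0.0093 ff 20.0 F [ 0.2  1.  -1.1] q7 -0.39
cam [ 0.53  -0.343  0.323]
rod mid [ 0.4906 -0.3435] T yaw 0.2 len 0.091 n 3266 bal [ 0.5056 -0.3435]
[-0.00807872  0.12264034 -0.03534472]
```

View pics/held.png

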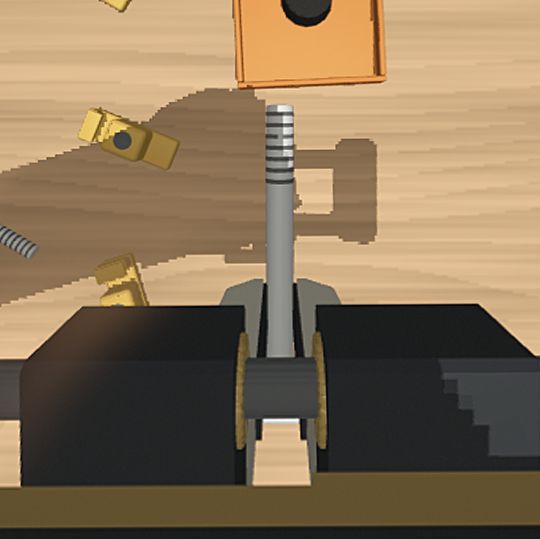

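Emit:
apply_moves:
  steps:
    - [0,0,0,0.0114,-0.0475,0,-1]
    - [0,0,0,0.0114,-0.0475,0,-1]
    - [0,0,0,0.0114,-0.0475,0,-1]
    - [0,0,0,0.0114,-0.0475,0,-1]
    - [0,0,0,0.0114,-0.0475,0,-1]

```text
t: 9.9
eef_pos: [0.5181, -0.1018, 0.1524]
ee_rot: [-0.0, 1.0, 0.003, -0.001]
wrist_force: [0.9, -0.4, -0.4]
opening: 0.0087
finger_force: 20.0
```

Emit:
apply_moves:
  steps:
    - [0,0,0,0.0114,-0.0475,0,-1]
    - [0,0,0,0.0114,-0.0475,0,-1]
    - [0,0,0,0.0114,-0.0475,0,-1]
    - [0,0,0,0,0,0,-1]
    - [0,0,0,0,0,0.05,-1]

```text
t: 10.4
eef_pos: [0.5551, 0.0408, 0.1054]
ee_rot: [-0.0, 1.0, 0.005, 0.003]
wrist_force: [1.8, 0.8, -1.3]
opening: 0.0089
finger_force: 20.0
```

```bash
python3 -c "
from h import *
show();print(to(.555,.0375,.0235))"; python3 wl.py rod .57 .04 .1 .095
```

```text
t 10.4 pos [0.5551 0.0408 0.1054] psi -89.4 tilt 0.4 open 0.0089 ff 20.0 F [ 1.8  0.8 -1.3] q7 -0.94
[-0.0007  0.0033  0.0819]
t 10.4 pos [0.5551 0.0408 0.1054] psi -89.4 tilt 0.4 open 0.0089 ff 20.0 F [ 1.8  0.8 -1.3] q7 -0.94
cam [0.62  0.04  0.272]
rod mid [0.5815 0.0436] T yaw 0.7 len 0.09 n 460 bal [0.5965 0.0438]
rod mid [0.5812 0.0355] T yaw 0.1 len 0.091 n 477 bal [0.5962 0.0355]
```

Emit:
apply_moves:
  steps:
    - [0,0,0,0,0,0.04,-1]
    - [0,0,0,0,0,0.03,-1]
    - [0,0,0,0,0,0.012,-1]
    - [0,0,0,0,0,0,-1]
    - [0,0,0,0,0,0,-1]

```text
t: 10.95
eef_pos: [0.5519, 0.0379, 0.0219]
ee_rot: [0.0, 1.0, 0.002, -0.0]
wrist_force: [0.7, 0.1, -0.2]
opening: 0.0092
finger_force: 20.0
```

Emit:
apply_moves:
  steps:
    - [0,0,0,0,0,0,-0.57]
    - [0,0,0,0,0,0,-0.57]
    - [0,0,0,0,0,-0.01,-0.57]
    - [0,0,0,0,0,-0.05,-0.57]
    - [0,0,0,0,0,-0.05,-0.57]

```text
t: 11.45
eef_pos: [0.5512, 0.0383, 0.1332]
ee_rot: [0.0, 1.0, 0.002, -0.001]
wrist_force: [1.4, 0.5, 0.4]
opening: 0.02
finger_force: 0.0
```

Emit:
apply_moves:
  steps:
    - [0,0,0,0,0,-0.05,-0.3]
    - [0,0,0,0,0,0,-0.3]

```text
t: 11.65
eef_pos: [0.5547, 0.038, 0.1879]
ee_rot: [-0.001, 1.0, 0.002, 0.004]
wrist_force: [-0.7, -0.2, 0.7]
opening: 0.0305
finger_force: 0.0
```

```bash
python3 wl.py rod .57 .0375 .075 .0225; python3 look.py
```

```text
t 11.7 pos [0.5547 0.038  0.1879] psi -89.7 tilt 0.5 open 0.0305 ff 0.0 F [-0.7 -0.2  0.7] q7 -1.06
cam [0.62  0.037 0.355]
rod mid [0.5811 0.0425] T yaw 17.5 len 0.163 n 2631 bal [0.5954 0.047 ]
rod mid [0.5658 0.0368] T yaw -179.8 len 0.114 n 1447 bal [0.5508 0.0368]
rod mid [0.4998 0.0364] T yaw -90.1 len 0.059 n 462 bal [0.4998 0.0214]
t 11.7 pos [0.5536 0.0389 0.1853] psi -89.7 tilt 0.3 open 0.0319 ff 0.0 F [ 0.4  0.5 -0.6] q7 -1.06
claw [ 639. -240.] [23. 59.] long axis -31.3 boss [ 0.639  -0.2417  0.0261]
claw [ 519. -241.] [60. 21.] long axis 67.2 boss [ 0.5201 -0.2393  0.0263]
claw [ 407. -239.] [59. 21.] long axis 16.8 boss [ 0.4096 -0.2381  0.0258]
rod mid [ 0.4738 -0.1174] T yaw 58.8 len 0.136 n 205
```

Emit:
apply_moves:
  steps:
    - [0,0,0,-0.019,0.037,0,-0.3]
    - [0,0,0,-0.019,0.037,0,-0.3]
    - [0,0,0,-0.019,0.037,0,-0.3]
    - [0,0,0,-0.019,0.037,0,-0.3]
    - [0,0,-8.4,0,0,0,-0.3]

```text
t: 12.25
eef_pos: [0.4734, -0.1139, 0.1812]
ee_rot: [0.001, 0.997, 0.073, -0.001]
wrist_force: [0.0, 0.8, -0.2]
opening: 0.0325
finger_force: 0.0
```

Emit:
apply_moves:
  steps:
    - [0,0,-8.4,0,0,0,-0.3]
    - [0,0,-8.4,0,0,0,-0.3]
    - [0,0,-8.4,0,0,0,-0.3]
    - [0,0,-8.4,0,0,0,-0.3]
    - [0,0,-8.4,0,0,0,-0.3]

```text
t: 12.75
eef_pos: [0.476, -0.1094, 0.1808]
ee_rot: [-0.001, 0.902, 0.431, -0.001]
wrist_force: [0.4, -0.3, 0.7]
opening: 0.0325
finger_force: 0.0
```

Emit:
apply_moves:
  steps:
    - [0,0,-8.4,0,0,0,-0.3]
    - [0,0,0,0,0,0,-0.3]
    - [0,0,0,0,0,0,-0.3]

```text
t: 13.05
eef_pos: [0.4764, -0.1097, 0.1811]
ee_rot: [-0.0, 0.871, 0.491, -0.0]
wrist_force: [0.9, -0.2, 0.3]
opening: 0.0326
finger_force: 0.0
```

```bash
python3 wl.py rod .472 -.12 .075;python3 -c "
from h import *
print(to(.478,-.109,.003))"
```

```text
t 13.1 pos [ 0.4764 -0.1097  0.1811] psi -31.2 tilt 0.1 open 0.0326 ff 0.0 F [ 0.9 -0.2  0.3] q7 -0.03
cam [ 0.511 -0.054  0.347]
rod mid [ 0.4691 -0.1246] T yaw 59.6 len 0.115 n 1355 bal [ 0.4766 -0.1117]
[0.0014 0.0011 0.1782]
```

Emit:
apply_moves:
  steps:
    - [0,0,0,-0.0016,0.0012,0.05,-0.3]
    - [0,0,0,0,0,0.05,-0.3]
    - [0,0,0,0,0,0.04,-0.3]
    - [0,0,0,0,0,0.025,-0.3]
    - [0,0,0,0,0,0.01,-0.3]

```text
t: 13.6
eef_pos: [0.4759, -0.1117, 0.0042]
ee_rot: [-0.001, 0.871, 0.492, -0.002]
wrist_force: [-0.3, 0.0, 0.7]
opening: 0.0326
finger_force: 0.0
```

Emit:
apply_moves:
  steps:
    - [0,0,0,0,0,0.003,-0.3]
    - [0,0,0,0,0,0,-1]
    - [0,0,0,0,0,0,-1]
    - [0,0,0,0,0,0,-1]
    - [0,0,0,0,0,0,-1]
  newtons: 20

```text
t: 14.1
eef_pos: [0.4778, -0.1115, 0.0047]
ee_rot: [0.001, 0.87, 0.493, 0.001]
wrist_force: [0.1, 1.1, 7.7]
opening: 0.0092
finger_force: 20.0
```

Emit:
apply_moves:
  steps:
    - [0,0,0,0,0,-0.03,-1]
    - [0,0,0,0,0,-0.04,-1]
    - [0,0,0,0,0,-0.04,-1]
    - [0,0,0,0,0,-0.04,-1]
    - [0,0,0,0,0,0,-1]

```text
t: 14.6
eef_pos: [0.4792, -0.112, 0.1581]
ee_rot: [0.002, 0.87, 0.493, 0.003]
wrist_force: [-0.1, -0.6, -1.2]
opening: 0.0091
finger_force: 20.0
```

```bash
python3 -c "
from h import *
show();print(to(.555,.111,.1538))"
```

```text
t 14.6 pos [ 0.4792 -0.112   0.1581] psi -30.9 tilt 0.4 open 0.0091 ff 20.0 F [-0.1 -0.6 -1.2] q7 0.05
[ 0.2303 -0.0495  0.0048]
```

Emit:
apply_moves:
  steps:
    - [0,0,0,0.046,-0.0099,0,-1]
    - [0,0,0,0.046,-0.0099,0,-1]
    - [0,0,0,0.046,-0.0099,0,-1]
    - [0,0,0,0.046,-0.0099,0,-1]
    - [0,0,0,0.046,-0.0099,0,-1]

```text
t: 15.1
eef_pos: [0.5527, 0.1133, 0.1533]
ee_rot: [-0.0, 0.87, 0.493, -0.0]
wrist_force: [0.3, -0.7, -1.8]
opening: 0.0093
finger_force: 20.0
```

Emit:
apply_moves:
  steps:
    - [0,0,-8,0,0,0,-1]
    - [0,0,-8,0,0,0,-1]
    - [0,0,-8,0,0,0,-1]
    - [0,0,-8,0,0,0,-1]
    - [0,0,-8,0,0,0,-1]

```text
t: 15.6
eef_pos: [0.5523, 0.1114, 0.1532]
ee_rot: [-0.0, 0.646, 0.763, -0.0]
wrist_force: [0.1, 0.3, -1.0]
opening: 0.0091
finger_force: 20.0
```

Emit:
apply_moves:
  steps:
    - [0,0,-8,0,0,0,-1]
    - [0,0,-8,0,0,0,-1]
    - [0,0,-8,0,0,0,-1]
    - [0,0,-8,0,0,0,-1]
    - [0,0,-8,0,0,0,-1]

```text
t: 16.1
eef_pos: [0.5523, 0.1112, 0.1533]
ee_rot: [-0.0, 0.347, 0.938, 0.0]
wrist_force: [0.2, -0.1, -0.7]
opening: 0.0094
finger_force: 20.0
```

Emit:
apply_moves:
  steps:
    - [0,0,-8,0,0,0,-1]
    - [0,0,-8,0,0,0,-1]
    - [0,0,-8,0,0,0,-1]
    - [0,0,-8,0,0,0,-1]
    - [0,0,-8,0,0,0,-1]

```text
t: 16.6
eef_pos: [0.5522, 0.1112, 0.1532]
ee_rot: [-0.0, 0.005, 1.0, 0.0]
wrist_force: [-0.3, 0.1, -0.7]
opening: 0.0089
finger_force: 20.0
```

Emit:
apply_moves:
  steps:
    - [0,0,0,0,0,0,-1]
    - [0,0,0,0,0,0,-1]

```text
t: 16.8
eef_pos: [0.5525, 0.111, 0.1534]
ee_rot: [-0.0, 0.01, 1.0, 0.0]
wrist_force: [0.1, -0.1, -1.3]
opening: 0.0089
finger_force: 20.0
```

```bash
python3 -c "
from h import *
show();print(to(.5535,.111,.0235))"; python3 wl.py rod .57 .11 .12 .15
```

```text
t 16.8 pos [0.5525 0.111  0.1534] psi 88.9 tilt 0.0 open 0.0089 ff 20.0 F [ 0.1 -0.1 -1.3] q7 1.2
[-0.001  -0.      0.1299]
t 16.8 pos [0.5525 0.111  0.1534] psi 88.9 tilt 0.0 open 0.0089 ff 20.0 F [ 0.1 -0.1 -1.3] q7 1.2
cam [0.486 0.111 0.32 ]
rod mid [0.5398 0.1101] T yaw 179.2 len 0.062 n 3860 bal [0.5248 0.1103]
rod mid [0.6033 0.1091] T yaw 179.6 len 0.026 n 631 bal [0.5883 0.1092]
```

Aligned. Lower and release.

Emit:
apply_moves:
  steps:
    - [0,0,0,0,0,0.05,-1]
    - [0,0,0,0,0,0.04,-1]
    - [0,0,0,0,0,0.025,-1]
    - [0,0,0,0,0,0.014,-1]
    - [0,0,0,0,0,0,-1]

```text
t: 17.35
eef_pos: [0.5521, 0.1111, 0.0233]
ee_rot: [-0.001, 0.008, 1.0, -0.0]
wrist_force: [0.1, -0.2, -0.1]
opening: 0.0093
finger_force: 19.9
```

Emit:
apply_moves:
  steps:
    - [0,0,0,0,0,0,-0.57]
    - [0,0,0,0,0,0,-0.57]
    - [0,0,0,0,0,-0.01,-0.57]
    - [0,0,0,0,0,-0.05,-0.57]
    - [0,0,0,0,0,-0.05,-0.57]

```text
t: 17.85
eef_pos: [0.5523, 0.111, 0.1367]
ee_rot: [-0.001, 0.008, 1.0, -0.0]
wrist_force: [1.0, -0.3, -0.0]
opening: 0.0203
finger_force: 0.0
```

Emit:
apply_moves:
  steps:
    - [0,0,0,0,0,-0.05,-0.1]
    - [0,0,0,0,0,0,-0.1]
    - [0,0,0,0,0,0,-0.1]

```text
t: 18.15
eef_pos: [0.5535, 0.1111, 0.1876]
ee_rot: [0.002, 0.008, 1.0, 0.001]
wrist_force: [-0.5, 0.2, -0.7]
opening: 0.0384
finger_force: 0.0
```

```bash
python3 wl.py rod .57 .111 .07 .0225; python3 look.py
```

```text
t 18.1 pos [0.5535 0.1111 0.1876] psi 89.1 tilt 0.3 open 0.0384 ff 0.0 F [-0.5  0.2 -0.7] q7 1.2
cam [0.486 0.111 0.353]
rod mid [0.5499 0.1136] T yaw 49.2 len 0.175 n 3305 bal [0.5597 0.125 ]
rod mid [0.5674 0.1098] T yaw 178.9 len 0.115 n 1412 bal [0.5524 0.1101]
t 18.2 pos [0.5527 0.111  0.1859] psi 89.1 tilt 0.1 open 0.0406 ff 0.0 F [ 0.4 -0.6 -0.4] q7 1.2
claw [ 638. -240.] [22. 59.] long axis -28.9 boss [ 0.6399 -0.2418  0.0261]
claw [ 519. -240.] [60. 22.] long axis 68.2 boss [ 0.5188 -0.2404  0.0261]
claw [ 407. -239.] [60. 22.] long axis 15.4 boss [ 0.4095 -0.2389  0.0259]
```

Emit:
apply_moves:
  steps:
    - [0,0,0,0.0035,-0.044,0,-0.1]
    - [0,0,0,0.0035,-0.044,0,-0.1]
    - [0,0,0,0.0035,-0.044,0,-0.1]
    - [0,0,0,0.0035,-0.044,0,-0.1]
    - [0,0,0,0.0035,-0.044,0,-0.1]

```text
t: 18.75
eef_pos: [0.5306, -0.1101, 0.1832]
ee_rot: [-0.001, 0.008, 1.0, 0.0]
wrist_force: [-0.4, -0.1, -0.3]
opening: 0.0419
finger_force: 0.0
```

Emit:
apply_moves:
  steps:
    - [0,0,0,0.0035,-0.044,0,-0.1]
    - [0,0,0,0.0035,-0.044,0,-0.1]
    - [0,0,0,0.0035,-0.044,0,-0.1]
    - [0,0,8,0,0,0,-0.1]
    - [0,0,8,0,0,0,-0.1]

```text
t: 19.25
eef_pos: [0.5176, -0.2425, 0.183]
ee_rot: [-0.002, 0.152, 0.988, 0.0]
wrist_force: [1.2, 0.6, -0.0]
opening: 0.0418
finger_force: 0.0
```

Emit:
apply_moves:
  steps:
    - [0,0,8,0,0,0,-0.1]
    - [0,0,8,0,0,0,-0.1]
    - [0,0,8,0,0,0,-0.1]
    - [0,0,8,0,0,0,-0.1]
    - [0,0,8,0,0,0,-0.1]

```text
t: 19.75
eef_pos: [0.5184, -0.2401, 0.1831]
ee_rot: [-0.002, 0.479, 0.878, -0.0]
wrist_force: [-0.2, 1.4, 0.4]
opening: 0.0418
finger_force: 0.0
```

Emit:
apply_moves:
  steps:
    - [0,0,8,0,0,0,-0.1]
    - [0,0,8,0,0,0,-0.1]
    - [0,0,8,0,0,0,-0.1]
    - [0,0,8,0,0,0,-0.1]
    - [0,0,8,0,0,0,-0.1]

```text
t: 20.25
eef_pos: [0.5185, -0.24, 0.1832]
ee_rot: [-0.001, 0.75, 0.661, -0.001]
wrist_force: [0.2, 1.1, -0.5]
opening: 0.0417
finger_force: 0.0
```

Emit:
apply_moves:
  steps:
    - [0,0,8,0,0,0,-0.1]
    - [0,0,8,0,0,0,-0.1]
    - [0,0,0,0,0,0,-0.1]
    - [0,0,0,0,0,0,-0.1]

```text
t: 20.65
eef_pos: [0.5189, -0.24, 0.1837]
ee_rot: [-0.001, 0.832, 0.554, -0.001]
wrist_force: [0.2, 0.6, -0.9]
opening: 0.0417
finger_force: 0.0
```

```bash
python3 wl.py gold .519 -.241 .06 .01 clawB.png
```

```text
t 20.6 pos [ 0.5189 -0.24    0.1837] psi -22.6 tilt 0.1 open 0.0417 ff 0.0 F [ 0.2  0.6 -0.9] q7 0.32
cam [ 0.544 -0.18   0.35 ]
claw rect [ 519.2 -241.4] [59.8 21.7] long 67.9 boss [ 522.2 -234.6] [41.9 21.2] 67.0 zmax 0.028
```

View pics/clawB.png

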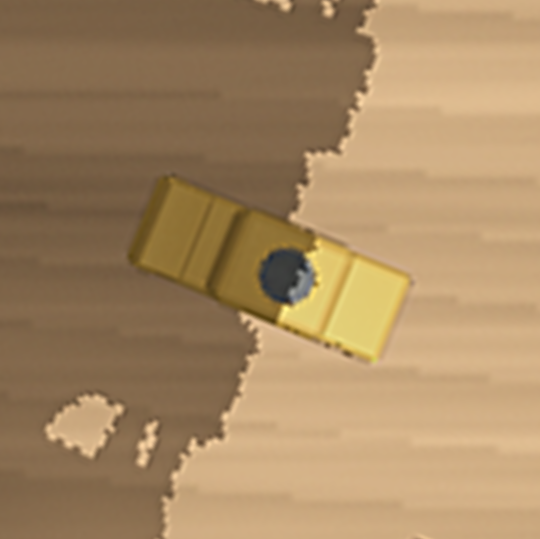

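Emit:
apply_moves:
  steps:
    - [0,0,-0.4,-0.0013,0.0005,0.05,-0.1]
    - [0,0,0,0,0,0.05,-0.1]
    - [0,0,0,0,0,0.04,-0.1]
    - [0,0,0,0,0,0.025,-0.1]
    - [0,0,0,0,0,0.008,-0.1]
  newtons: 10

```text
t: 21.2
eef_pos: [0.5178, -0.2414, 0.0091]
ee_rot: [-0.002, 0.831, 0.556, -0.001]
wrist_force: [-0.4, -0.5, 1.2]
opening: 0.0416
finger_force: 0.0
```

Emit:
apply_moves:
  steps:
    - [0,0,0,0,0,0,-0.1]
    - [0,0,0,0,0,0,-1]
    - [0,0,0,0,0,0,-1]
    - [0,0,0,0,0,0,-1]
    - [0,0,0,0,0,0,-1]

```text
t: 21.7
eef_pos: [0.52, -0.2419, 0.013]
ee_rot: [0.001, 0.831, 0.556, 0.001]
wrist_force: [-0.6, 0.4, 9.9]
opening: 0.0221
finger_force: 10.0
```

Emit:
apply_moves:
  steps:
    - [0,0,0,0,0,-0.03,-1]
    - [0,0,0,0,0,-0.04,-1]
    - [0,0,0,0,0,-0.04,-1]
    - [0,0,0,0,0,-0.04,-1]
    - [0,0,0,0,0,0,-1]

```text
t: 22.2
eef_pos: [0.5214, -0.243, 0.1668]
ee_rot: [0.003, 0.831, 0.556, 0.003]
wrist_force: [1.3, -0.6, -1.6]
opening: 0.0216
finger_force: 10.0
```

```bash
python3 -c "
from h import *
show();print(to(.620,.187,.155))"
```

```text
t 22.2 pos [ 0.5214 -0.243   0.1668] psi -22.5 tilt 0.5 open 0.0216 ff 10.0 F [ 1.3 -0.6 -1.6] q7 0.35
[ 0.4349 -0.0735  0.0116]
```

Emit:
apply_moves:
  steps:
    - [0,0,0,0.0483,-0.0082,0,-1]
    - [0,0,0,0.0483,-0.0082,0,-1]
    - [0,0,0,0.0483,-0.0082,0,-1]
    - [0,0,0,0.0483,-0.0082,0,-1]
    - [0,0,0,0.0483,-0.0082,0,-1]

```text
t: 22.7
eef_pos: [0.5737, -0.0008, 0.1615]
ee_rot: [-0.0, 0.831, 0.556, 0.0]
wrist_force: [0.9, 0.1, -1.7]
opening: 0.0218
finger_force: 10.0
```

Emit:
apply_moves:
  steps:
    - [0,0,0,0.0483,-0.0082,0,-1]
    - [0,0,0,0.0483,-0.0082,0,-1]
    - [0,0,0,0.0483,-0.0082,0,-1]
    - [0,0,0,0.0483,-0.0082,0,-1]
    - [0,0,-7.4,0,0,0,-1]

```text
t: 23.2
eef_pos: [0.6171, 0.198, 0.1601]
ee_rot: [-0.001, 0.79, 0.613, 0.001]
wrist_force: [0.2, 0.1, -0.6]
opening: 0.0218
finger_force: 10.0
```

Emit:
apply_moves:
  steps:
    - [0,0,-7.4,0,0,0,-1]
    - [0,0,-7.4,0,0,0,-1]
    - [0,0,0,0,0,0,-1]
    - [0,0,0,0,0,0,-1]

```text
t: 23.6
eef_pos: [0.6172, 0.188, 0.1615]
ee_rot: [-0.0, 0.71, 0.704, -0.0]
wrist_force: [0.1, -0.3, -1.7]
opening: 0.022
finger_force: 10.0
```

```bash
python3 -c "
from h import *
show();print(to(.620,.187,.030))
c=read_camera('wrist'); save('pk.png',rectify(c,.48,.67,.1,.30,.025,2500)); save('pkraw.png',c['image'])"; python3 wl.py gold .62 .19 .06
```

```text
t 23.6 pos [0.6172 0.188  0.1615] psi -0.5 tilt 0.0 open 0.022 ff 10.0 F [ 0.1 -0.3 -1.7] q7 -0.05
[-0.001   0.0028  0.1315]
t 23.6 pos [0.6173 0.1879 0.1615] psi -0.5 tilt 0.0 open 0.0219 ff 10.0 F [-0.6 -0.5 -0.9] q7 -0.04
cam [0.617 0.253 0.328]
```

View pics/pk.png

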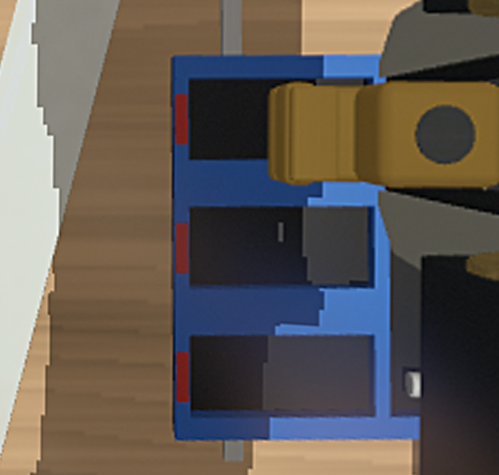

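Emit:
apply_moves:
  steps:
    - [0,0,-0.5,-0.001,0.0033,0.05,-1]
    - [0,0,0,0,0,0.04,-1]
    - [0,0,0,0,0,0.025,-1]
    - [0,0,0,0,0,0.012,-1]
    - [0,0,0,0,0,0.004,-1]

```text
t: 24.2
eef_pos: [0.6203, 0.1867, 0.0299]
ee_rot: [-0.0, 0.706, 0.708, -0.001]
wrist_force: [-1.1, -1.5, 15.7]
opening: 0.0219
finger_force: 10.0
```

Emit:
apply_moves:
  steps:
    - [0,0,0,0,0,0,-1]
    - [0,0,0,0,0,0,-1]
    - [0,0,0,0,0,0,-0.3]
    - [0,0,0,0,0,0,-0.3]
    - [0,0,0,0,0,0,-0.3]

```text
t: 24.7
eef_pos: [0.621, 0.1872, 0.0315]
ee_rot: [0.0, 0.706, 0.708, 0.0]
wrist_force: [0.0, -0.1, -0.4]
opening: 0.0319
finger_force: 0.0
```

Emit:
apply_moves:
  steps:
    - [0,0,0,0,0,-0.02,-0.3]
    - [0,0,0,0,0,-0.05,-0.3]
    - [0,0,0,0,0,-0.05,-0.3]
    - [0,0,0,0,0,-0.03,-0.1]
    - [0,0,0,0,0,0,-0.1]

```text
t: 25.2
eef_pos: [0.6231, 0.1874, 0.1858]
ee_rot: [0.002, 0.706, 0.708, 0.004]
wrist_force: [0.8, -0.2, -0.0]
opening: 0.0409
finger_force: 0.0
```

```bash
python3 wl.py gold .60 .19 .07; python3 look.py
```

```text
t 25.2 pos [0.6231 0.1874 0.1858] psi 0.2 tilt 0.4 open 0.0409 ff 0.0 F [ 0.8 -0.2 -0. ] q7 -0.04
cam [0.621 0.252 0.352]
claw rect [620.3 186.5] [22.9 61.7] long -89.4 boss [621.  194.9] [20.5 41.9] 0.2 zmax 0.045
t 25.2 pos [0.6218 0.1875 0.1833] psi 0.2 tilt 0.3 open 0.0412 ff 0.0 F [ 0.3  1.1 -1.1] q7 -0.04
claw [ 639. -240.] [23. 59.] long axis -30.5 boss [ 0.6403 -0.243   0.0259]
claw [ 407. -239.] [60. 21.] long axis 16.0 boss [ 0.4106 -0.2381  0.0257]
```

Emit:
apply_moves:
  steps:
    - [0,0,0,-0.0426,-0.0214,0,-0.1]
    - [0,0,0,-0.0426,-0.0214,0,-0.1]
    - [0,0,0,-0.0426,-0.0214,0,-0.1]
    - [0,0,0,-0.0426,-0.0214,0,-0.1]
    - [0,0,0,-0.0426,-0.0214,0,-0.1]

```text
t: 25.8
eef_pos: [0.5125, -0.0276, 0.1794]
ee_rot: [-0.001, 0.706, 0.709, -0.001]
wrist_force: [1.1, -0.8, 0.5]
opening: 0.0423
finger_force: 0.0
```

Emit:
apply_moves:
  steps:
    - [0,0,0,-0.0426,-0.0214,0,-0.1]
    - [0,0,0,-0.0426,-0.0214,0,-0.1]
    - [0,0,0,-0.0426,-0.0214,0,-0.1]
    - [0,0,0,-0.0426,-0.0214,0,-0.1]
    - [0,0,0,-0.0426,-0.0214,0,-0.1]

```text
t: 26.3
eef_pos: [0.4064, -0.2407, 0.1796]
ee_rot: [-0.001, 0.706, 0.709, -0.001]
wrist_force: [-0.2, -0.1, 0.5]
opening: 0.0419
finger_force: 0.0
```

Emit:
apply_moves:
  steps:
    - [0,0,7.8,0,0,0,-0.1]
    - [0,0,7.8,0,0,0,-0.1]
    - [0,0,7.8,0,0,0,-0.1]
    - [0,0,7.8,0,0,0,-0.1]
    - [0,0,7.8,0,0,0,-0.1]

```text
t: 26.8
eef_pos: [0.4073, -0.2393, 0.1796]
ee_rot: [-0.001, 0.903, 0.429, -0.001]
wrist_force: [0.1, 0.5, 0.2]
opening: 0.0417
finger_force: 0.0
```

Emit:
apply_moves:
  steps:
    - [0,0,7.8,0,0,0,-0.1]
    - [0,0,7.8,0,0,0,-0.1]
    - [0,0,7.8,0,0,0,-0.1]
    - [0,0,7.8,0,0,0,-0.1]
    - [0,0,0,0,0,0,-0.1]

```text
t: 27.3
eef_pos: [0.4075, -0.2392, 0.1796]
ee_rot: [-0.0, 0.985, 0.173, -0.001]
wrist_force: [-0.3, -0.1, 0.1]
opening: 0.0421
finger_force: 0.0
```

```bash
python3 wl.py gold .41 -.24 .06; python3 -c "
from h import *
print(to(.4085,-.239,.012))"
```

```text
t 27.3 pos [ 0.4075 -0.2392  0.1796] psi -70.1 tilt 0.2 open 0.0421 ff 0.0 F [-0.3 -0.1  0.1] q7 -0.17
cam [ 0.47  -0.218  0.346]
claw rect [ 407.7 -239.5] [60.1 21.6] long 17.0 boss [ 414.9 -237.3] [43.3 21.4] 16.0 zmax 0.028
[0.0013 0.0002 0.1678]
```

Emit:
apply_moves:
  steps:
    - [0,0,3.2,0,0,0.05,-0.1]
    - [0,0,0,0,0,0.05,-0.1]
    - [0,0,0,0,0,0.04,-0.1]
    - [0,0,0,0,0,0.02,-0.1]
    - [0,0,0,0,0,0.008,-0.1]
  newtons: 10

```text
t: 27.85
eef_pos: [0.4068, -0.2392, 0.0104]
ee_rot: [-0.001, 0.989, 0.148, -0.001]
wrist_force: [0.5, -0.8, 0.7]
opening: 0.0419
finger_force: 0.0
```

Emit:
apply_moves:
  steps:
    - [0,0,0,0,0,0,-0.1]
    - [0,0,0,0,0,0,-1]
    - [0,0,0,0,0,0,-1]
    - [0,0,0,0,0,0,-1]
    - [0,0,0,0,0,0,-1]

```text
t: 28.35
eef_pos: [0.4086, -0.2396, 0.0134]
ee_rot: [0.0, 0.989, 0.147, 0.0]
wrist_force: [-0.6, 0.4, 5.5]
opening: 0.022
finger_force: 10.0
```

Emit:
apply_moves:
  steps:
    - [0,0,0,0,0,-0.03,-1]
    - [0,0,0,0,0,-0.04,-1]
    - [0,0,0,0,0,-0.04,-1]
    - [0,0,0,0,0,-0.04,-1]
    - [0,0,0,0,0,0,-1]

```text
t: 28.85
eef_pos: [0.4099, -0.2404, 0.1667]
ee_rot: [0.001, 0.989, 0.147, 0.003]
wrist_force: [0.5, -0.3, -0.9]
opening: 0.0221
finger_force: 10.0
```

```bash
python3 -c "
from h import *
show();print(to(.570,.187,.16))"
```

```text
t 28.9 pos [ 0.4099 -0.2404  0.1667] psi -73.1 tilt 0.4 open 0.0221 ff 10.0 F [ 0.5 -0.3 -0.9] q7 -0.16
[ 0.2772 -0.3626  0.0067]
```

Emit:
apply_moves:
  steps:
    - [0,0,0,0.0277,-0.0363,0,-1]
    - [0,0,0,0.0277,-0.0363,0,-1]
    - [0,0,0,0.0277,-0.0363,0,-1]
    - [0,0,0,0.0277,-0.0363,0,-1]
    - [0,0,0,0.0277,-0.0363,0,-1]

```text
t: 29.35
eef_pos: [0.4884, -0.0237, 0.1625]
ee_rot: [-0.0, 0.989, 0.146, -0.0]
wrist_force: [1.7, -0.9, -0.9]
opening: 0.0216
finger_force: 10.0
```

Emit:
apply_moves:
  steps:
    - [0,0,0,0.0277,-0.0363,0,-1]
    - [0,0,0,0.0277,-0.0363,0,-1]
    - [0,0,0,0.0277,-0.0363,0,-1]
    - [0,0,0,0.0277,-0.0363,0,-1]
    - [0,0,0,0.0277,-0.0363,0,-1]

```text
t: 29.85
eef_pos: [0.5683, 0.1902, 0.1622]
ee_rot: [-0.0, 0.989, 0.147, -0.0]
wrist_force: [0.2, -0.7, -0.7]
opening: 0.0221
finger_force: 10.0
```

Emit:
apply_moves:
  steps:
    - [0,0,-8.1,0,0,0,-1]
    - [0,0,-8.1,0,0,0,-1]
    - [0,0,-8.1,0,0,0,-1]
    - [0,0,-8.1,0,0,0,-1]
    - [0,0,-8.1,0,0,0,-1]

```text
t: 30.35
eef_pos: [0.5679, 0.1882, 0.1622]
ee_rot: [-0.0, 0.876, 0.482, -0.0]
wrist_force: [0.2, -0.5, -0.6]
opening: 0.022
finger_force: 10.0
```

Emit:
apply_moves:
  steps:
    - [0,0,-8.1,0,0,0,-1]
    - [0,0,-8.1,0,0,0,-1]
    - [0,0,-8.1,0,0,0,-1]
    - [0,0,-8.1,0,0,0,-1]
    - [0,0,0,0,0,0,-1]

```text
t: 30.85
eef_pos: [0.568, 0.1879, 0.1625]
ee_rot: [-0.001, 0.708, 0.706, 0.0]
wrist_force: [-0.5, 0.7, -0.9]
opening: 0.0221
finger_force: 10.0
```

Emit:
apply_moves:
  steps:
    - [0,0,0,0,0,0,-1]

```text
t: 30.95
eef_pos: [0.5682, 0.1879, 0.1625]
ee_rot: [-0.0, 0.71, 0.704, -0.0]
wrist_force: [0.1, 0.0, -0.5]
opening: 0.0219
finger_force: 10.0
```

```bash
python3 -c "
from h import *
show();print(to(.5705,.188,.031))"
```

```text
t 30.9 pos [0.5682 0.1879 0.1625] psi -0.5 tilt 0.0 open 0.0219 ff 10.0 F [ 0.1  0.  -0.5] q7 -0.01
[1.000e-04 2.400e-03 1.315e-01]
```

Emit:
apply_moves:
  steps:
    - [0,0,-0.5,0,0.0024,0.05,-1]
    - [0,0,0,0,0,0.04,-1]
    - [0,0,0,0,0,0.025,-1]
    - [0,0,0,0,0,0.012,-1]
    - [0,0,0,0,0,0.004,-1]

```text
t: 31.45
eef_pos: [0.5704, 0.1876, 0.0307]
ee_rot: [-0.0, 0.707, 0.708, -0.001]
wrist_force: [0.1, -0.5, -1.1]
opening: 0.022
finger_force: 10.0
```

Emit:
apply_moves:
  steps:
    - [0,0,0,0,0,0,-1]
    - [0,0,0,0,0,0,-1]
    - [0,0,0,0,0,0,-0.3]
    - [0,0,0,0,0,0,-0.3]
    - [0,0,0,0,0,0,-0.3]

```text
t: 31.95
eef_pos: [0.5712, 0.1881, 0.0326]
ee_rot: [0.0, 0.706, 0.708, 0.001]
wrist_force: [0.1, 0.4, -0.4]
opening: 0.0328
finger_force: 0.0
```

Emit:
apply_moves:
  steps:
    - [0,0,0,0,0,-0.02,-0.3]
    - [0,0,0,0,0,-0.05,-0.3]
    - [0,0,0,0,0,-0.05,-0.3]
    - [0,0,0,0,0,-0.03,-0.1]
    - [0,0,0,0,0,0,-0.1]

```text
t: 32.45
eef_pos: [0.573, 0.1883, 0.1864]
ee_rot: [0.001, 0.706, 0.708, 0.003]
wrist_force: [-0.7, -0.3, -0.5]
opening: 0.0411
finger_force: 0.0
```

```bash
python3 wl.py gold .58 .19 .07; python3 look.py
```

```text
t 32.5 pos [0.573  0.1883 0.1864] psi 0.2 tilt 0.4 open 0.0411 ff 0.0 F [-0.7 -0.3 -0.5] q7 -0.01
cam [0.571 0.253 0.353]
claw rect [571.1 186.1] [22.1 61.4] long -89.6 boss [571.4 194.8] [42.  21.4] 89.8 zmax 0.045
claw rect [620.7 186.8] [21.7 61.6] long -89.0 boss [620.7 195. ] [21.4 42.1] 0.9 zmax 0.045
t 32.5 pos [0.5718 0.1883 0.1841] psi 0.2 tilt 0.2 open 0.0413 ff 0.0 F [-0.5 -0.5 -0.2] q7 -0.01
claw [ 638. -240.] [22. 61.] long axis -31.2 boss [ 0.6403 -0.2431  0.0259]
```

Emit:
apply_moves:
  steps:
    - [0,0,0,-0.0477,0.0074,0,-0.1]
    - [0,0,0,-0.0477,0.0074,0,-0.1]
    - [0,0,0,-0.0477,0.0074,0,-0.1]
    - [0,0,0,-0.0477,0.0074,0,-0.1]
    - [0,0,0,-0.0477,0.0074,0,-0.1]

```text
t: 33.05
eef_pos: [0.6079, -0.0522, 0.1802]
ee_rot: [-0.001, 0.706, 0.708, -0.001]
wrist_force: [0.5, 0.8, 0.1]
opening: 0.042
finger_force: 0.0
```

Emit:
apply_moves:
  steps:
    - [0,0,0,-0.0477,0.0074,0,-0.1]
    - [0,0,0,-0.0477,0.0074,0,-0.1]
    - [0,0,0,-0.0477,0.0074,0,-0.1]
    - [0,0,0,-0.0477,0.0074,0,-0.1]
    - [0,0,7.9,0,0,0,-0.1]

```text
t: 33.55
eef_pos: [0.6368, -0.2509, 0.1807]
ee_rot: [0.001, 0.756, 0.654, -0.002]
wrist_force: [-0.8, -0.1, -0.1]
opening: 0.0421
finger_force: 0.0
```

Emit:
apply_moves:
  steps:
    - [0,0,7.9,0,0,0,-0.1]
    - [0,0,7.9,0,0,0,-0.1]
    - [0,0,7.9,0,0,0,-0.1]
    - [0,0,7.9,0,0,0,-0.1]
    - [0,0,7.9,0,0,0,-0.1]

```text
t: 34.05
eef_pos: [0.6381, -0.2409, 0.1798]
ee_rot: [-0.001, 0.932, 0.362, -0.001]
wrist_force: [-0.1, 0.7, -0.9]
opening: 0.0416
finger_force: 0.0
```

Emit:
apply_moves:
  steps:
    - [0,0,7.9,0,0,0,-0.1]
    - [0,0,7.9,0,0,0,-0.1]
    - [0,0,7.9,0,0,0,-0.1]
    - [0,0,7.9,0,0,0,-0.1]
    - [0,0,7.9,0,0,0,-0.1]

```text
t: 34.55
eef_pos: [0.6382, -0.2409, 0.1798]
ee_rot: [-0.0, 1.0, 0.026, -0.001]
wrist_force: [-0.4, -0.9, -0.0]
opening: 0.0418
finger_force: 0.0
```

Emit:
apply_moves:
  steps:
    - [0,0,7.9,0,0,0,-0.1]
    - [0,0,7.9,0,0,0,-0.1]
    - [0,0,7.9,0,0,0,-0.1]
    - [0,0,7.9,0,0,0,-0.1]
    - [0,0,0,0,0,0,-0.1]

```text
t: 35.05
eef_pos: [0.6382, -0.2408, 0.1796]
ee_rot: [0.0, 0.969, -0.246, -0.002]
wrist_force: [-0.7, 0.6, -0.0]
opening: 0.042
finger_force: 0.0
```

```bash
python3 wl.py gold .638 -.241 .06; python3 -c "
from h import *
print(to(.6385,-.241,.012))"
```

```text
t 35.0 pos [ 0.6382 -0.2408  0.1796] psi -118.4 tilt 0.2 open 0.042 ff 0.0 F [-0.7  0.6 -0. ] q7 -1.0
cam [ 0.697 -0.274  0.346]
claw rect [ 639.6 -241.5] [21.4 60.9] long -29.9 boss [ 647.  -245.3] [21.2 42.1] 61.6 zmax 0.028
[ 0.0006 -0.0003  0.168 ]
```

Emit:
apply_moves:
  steps:
    - [0,0,0.9,0.0014,0,0.05,-0.1]
    - [0,0,0,0,0,0.05,-0.1]
    - [0,0,0,0,0,0.04,-0.1]
    - [0,0,0,0,0,0.02,-0.1]
    - [0,0,0,0,0,0.008,-0.1]
  newtons: 10

```text
t: 35.6
eef_pos: [0.6387, -0.2413, 0.011]
ee_rot: [-0.0, 0.968, -0.251, -0.002]
wrist_force: [-0.6, -0.2, -0.4]
opening: 0.0416
finger_force: 0.0
```

Emit:
apply_moves:
  steps:
    - [0,0,0,0,0,0,-0.1]
    - [0,0,0,0,0,0,-1]
    - [0,0,0,0,0,0,-1]
    - [0,0,0,0,0,0,-1]
    - [0,0,0,0,0,0,-1]

```text
t: 36.1
eef_pos: [0.6409, -0.2419, 0.0151]
ee_rot: [-0.0, 0.968, -0.252, 0.001]
wrist_force: [-0.2, 2.2, 6.0]
opening: 0.0219
finger_force: 10.0
```

Emit:
apply_moves:
  steps:
    - [0,0,0,0,0,-0.03,-1]
    - [0,0,0,0,0,-0.04,-1]
    - [0,0,0,0,0,-0.04,-1]
    - [0,0,0,0,0,-0.04,-1]
    - [0,0,0,0,0,0,-1]

```text
t: 36.6
eef_pos: [0.642, -0.2438, 0.1696]
ee_rot: [0.001, 0.968, -0.252, 0.004]
wrist_force: [-0.1, -0.3, -0.3]
opening: 0.0221
finger_force: 10.0
```

```bash
python3 -c "
from h import *
show();print(to(.5195,.188,.16))"
```

```text
t 36.6 pos [ 0.642  -0.2438  0.1696] psi -119.2 tilt 0.4 open 0.0221 ff 10.0 F [-0.1 -0.3 -0.3] q7 -1.04
[-0.3177 -0.3171  0.0074]
```

Emit:
apply_moves:
  steps:
    - [0,0,0,-0.0318,-0.0317,0,-1]
    - [0,0,0,-0.0318,-0.0317,0,-1]
    - [0,0,0,-0.0318,-0.0317,0,-1]
    - [0,0,0,-0.0318,-0.0317,0,-1]
    - [0,0,0,-0.0318,-0.0317,0,-1]

```text
t: 37.1
eef_pos: [0.5777, -0.0241, 0.1634]
ee_rot: [-0.0, 0.968, -0.252, -0.0]
wrist_force: [0.3, 0.5, -1.1]
opening: 0.0224
finger_force: 10.0
```

Emit:
apply_moves:
  steps:
    - [0,0,0,-0.0318,-0.0317,0,-1]
    - [0,0,0,-0.0318,-0.0317,0,-1]
    - [0,0,0,-0.0318,-0.0317,0,-1]
    - [0,0,0,-0.0318,-0.0317,0,-1]
    - [0,0,0,-0.0318,-0.0317,0,-1]

```text
t: 37.6
eef_pos: [0.5162, 0.1919, 0.1635]
ee_rot: [0.0, 0.968, -0.252, -0.0]
wrist_force: [0.8, 0.0, -0.7]
opening: 0.0217
finger_force: 10.0
```

Emit:
apply_moves:
  steps:
    - [0,0,-8.5,0,0,0,-1]
    - [0,0,-8.5,0,0,0,-1]
    - [0,0,-8.5,0,0,0,-1]
    - [0,0,-8.5,0,0,0,-1]
    - [0,0,-8.5,0,0,0,-1]

```text
t: 38.1
eef_pos: [0.5168, 0.1902, 0.1635]
ee_rot: [0.0, 0.993, 0.119, -0.0]
wrist_force: [-1.0, -0.2, -1.1]
opening: 0.0218
finger_force: 10.0
```

Emit:
apply_moves:
  steps:
    - [0,0,-8.5,0,0,0,-1]
    - [0,0,-8.5,0,0,0,-1]
    - [0,0,-8.5,0,0,0,-1]
    - [0,0,-8.5,0,0,0,-1]
    - [0,0,-8.5,0,0,0,-1]

```text
t: 38.6
eef_pos: [0.5168, 0.19, 0.1636]
ee_rot: [-0.0, 0.882, 0.471, -0.0]
wrist_force: [-0.5, -0.0, -0.8]
opening: 0.0218
finger_force: 10.0
```

Emit:
apply_moves:
  steps:
    - [0,0,-8.5,0,0,0,-1]
    - [0,0,-8.5,0,0,0,-1]
    - [0,0,-8.5,0,0,0,-1]
    - [0,0,-8.5,0,0,0,-1]
    - [0,0,0,0,0,0,-1]

```text
t: 39.1
eef_pos: [0.5169, 0.1898, 0.1637]
ee_rot: [-0.0, 0.708, 0.707, 0.0]
wrist_force: [0.0, 0.4, -0.3]
opening: 0.0218
finger_force: 10.0
```

Emit:
apply_moves:
  steps:
    - [0,0,0,0,0,0,-1]

```text
t: 39.2
eef_pos: [0.5171, 0.1899, 0.1637]
ee_rot: [-0.0, 0.71, 0.704, -0.0]
wrist_force: [0.1, 1.0, -0.4]
opening: 0.0222
finger_force: 10.0
```

```bash
python3 -c "
from h import *
show();print(to(.5195,.188,.0325))"; python3 look.py
```

```text
t 39.2 pos [0.5171 0.1899 0.1637] psi -0.5 tilt 0.0 open 0.0222 ff 10.0 F [ 0.1  1.  -0.4] q7 -0.02
[-0.0019  0.0025  0.1312]
t 39.2 pos [0.5171 0.1899 0.1637] psi -0.5 tilt 0.0 open 0.0222 ff 10.0 F [ 0.1  1.  -0.4] q7 -0.02
```

Emit:
apply_moves:
  steps:
    - [0,0,-0.5,-0.002,0.0025,0.05,-1]
    - [0,0,0,0,0,0.04,-1]
    - [0,0,0,0,0,0.025,-1]
    - [0,0,0,0,0,0.012,-1]
    - [0,0,0,0,0,0.004,-1]

```text
t: 39.75
eef_pos: [0.5194, 0.1876, 0.032]
ee_rot: [-0.0, 0.706, 0.708, -0.001]
wrist_force: [-1.2, -0.7, 7.8]
opening: 0.0219
finger_force: 10.0
```

Emit:
apply_moves:
  steps:
    - [0,0,0,0,0,0,-1]
    - [0,0,0,0,0,0,-1]
    - [0,0,0,0,0,0,-0.3]
    - [0,0,0,0,0,0,-0.3]
    - [0,0,0,0,0,0,-0.3]

```text
t: 40.25
eef_pos: [0.52, 0.1883, 0.0337]
ee_rot: [0.0, 0.705, 0.709, 0.001]
wrist_force: [-0.3, -1.3, -0.7]
opening: 0.0323
finger_force: 0.0
```

Emit:
apply_moves:
  steps:
    - [0,0,0,0,0,-0.02,-0.3]
    - [0,0,0,0,0,-0.05,-0.3]
    - [0,0,0,0,0,-0.05,-0.3]
    - [0,0,0,0,0,-0.05,-0.1]
    - [0,0,0,0,0,0,-0.1]

```text
t: 40.75
eef_pos: [0.5226, 0.1884, 0.209]
ee_rot: [0.001, 0.705, 0.709, 0.005]
wrist_force: [-0.2, -0.1, 0.4]
opening: 0.0408
finger_force: 0.0
```

```bash
python3 wl.py gold .55 .19 .1; python3 - <<'E'
from h import *
c=read_camera("side"); save("all.png",rectify(c,.34,.78,-.43,.35,.02))
c=read_camera("scene"); save("scene2.png",cv2.resize(c["image"][130:300,140:380],(720,510)))
E
```

```text
t 40.8 pos [0.5226 0.1884 0.209 ] psi 0.3 tilt 0.5 open 0.0408 ff 0.0 F [-0.2 -0.1  0.4] q7 -0.04
cam [0.521 0.253 0.375]
claw rect [571.  186.4] [21.7 61.1] long -89.6 boss [571.  194.9] [20.9 41.6] 1.0 zmax 0.045
claw rect [620.9 187.1] [22.7 61.3] long -88.7 boss [620.4 195.1] [20.3 41.8] 0.1 zmax 0.045
claw rect [519.3 185.4] [22.7 61.3] long -89.7 boss [520.3 193.6] [41.6 20.8] 89.8 zmax 0.045
```

View pics/all.png

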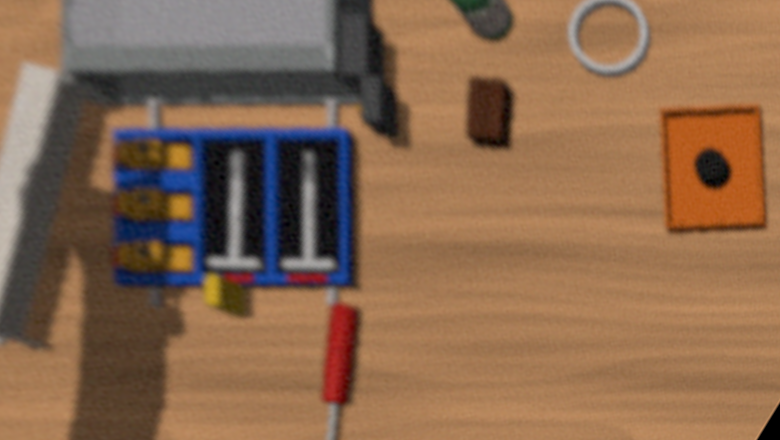

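Emit:
apply_moves:
  steps:
    - [0,0,0.3,-0.037,-0.0465,0,-1]
    - [0,0,0,-0.037,-0.0465,0,-1]
    - [0,0,0,0,0,0,-1]
    - [0,0,0,0,0,0.05,-1]
    - [0,0,0,0,0,0.05,-1]

```text
t: 41.4
eef_pos: [0.442, 0.1262, 0.1018]
ee_rot: [0.0, 0.707, 0.707, 0.001]
wrist_force: [1.5, 0.9, -0.3]
opening: 0.007
finger_force: 0.0
```

```bash
python3 -c "
from h import *
show();print(to(.428,.1142,.03))
P=np.load('w0.npz')['P']
m=(P[...,2]>.06)&(P[...,2]<.075)&(P[...,1]>.02)&(P[...,1]<.2)&(P[...,0]>.6); print('cab front',np.percentile(P[m][:,0],[0,1,5]))
"
```

```text
t 41.4 pos [0.442  0.1262 0.1018] psi 0.1 tilt 0.1 open 0.007 ff 0.0 F [ 1.5  0.9 -0.3] q7 0.19
[-0.012  -0.0142  0.0718]
cab front [0.682695   0.68375864 0.68868701]
```

Emit:
apply_moves:
  steps:
    - [0,0,0,-0.012,-0.0142,0,-1]
    - [0,0,0,0,0,0.04,-1]
    - [0,0,0,0,0,0.03,-1]
    - [0,0,0,0,0,0,-1]
    - [0,0,0,0,0.005,0,-1]

```text
t: 41.9
eef_pos: [0.4312, 0.1127, 0.0324]
ee_rot: [-0.001, 0.708, 0.707, -0.002]
wrist_force: [-1.2, 0.1, -0.2]
opening: 0.0002
finger_force: 0.0
```

Emit:
apply_moves:
  steps:
    - [0,0,0,0,0.006,0,-1]
    - [0,0,0,0,0.006,0,-1]
    - [0,0,0,0,0.006,0,-1]
    - [0,0,0,0,0.006,0,-1]
    - [0,0,0,0,0.006,0,-1]

```text
t: 42.4
eef_pos: [0.4628, 0.1139, 0.0335]
ee_rot: [-0.0, 0.707, 0.707, 0.0]
wrist_force: [-2.0, -0.2, 1.3]
opening: 0.0005
finger_force: 0.9
```

Emit:
apply_moves:
  steps:
    - [0,0,0,0,0.01,0,-1]
    - [0,0,0,0,0.012,0,-1]
    - [0,0,0,0,0.012,0,-1]
    - [0,0,0,0,0.012,0,-1]
    - [0,0,0,0,0.012,0,-1]

```text
t: 42.9
eef_pos: [0.5217, 0.1136, 0.0329]
ee_rot: [0.0, 0.707, 0.707, -0.0]
wrist_force: [-2.9, 1.5, 0.5]
opening: 0.0005
finger_force: 1.0
```

```bash
python3 - <<'E'
from h import *
show()
c=read_camera("side"); P=cloud(c); save("push.png",rectify(c,.34,.78,-.1,.35,.02,1300))
E
```

```text
t 42.9 pos [0.5217 0.1136 0.0329] psi 0.0 tilt 0.0 open 0.0005 ff 1.0 F [-2.9  1.5  0.5] q7 0.29
```

View pics/push.png

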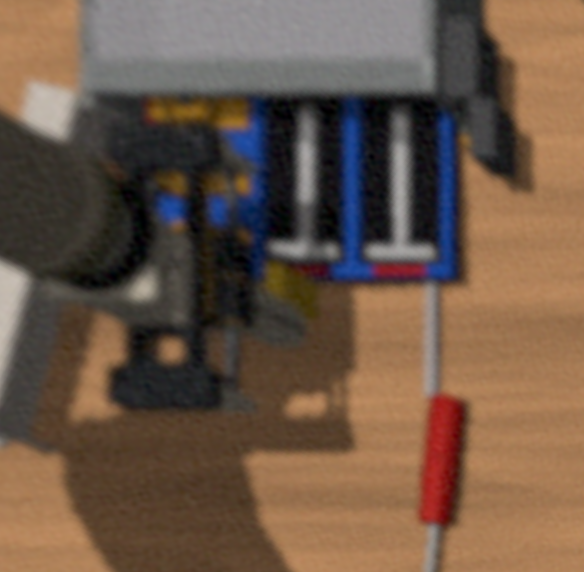

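Emit:
apply_moves:
  steps:
    - [0,0,0,0,0.012,0,-1]
    - [0,0,0,0,0.012,0,-1]
    - [0,0,0,0,0.012,0,-1]
    - [0,0,0,0,0.012,0,-1]
    - [0,0,0,0,0.012,0,-1]

```text
t: 43.45
eef_pos: [0.5814, 0.1134, 0.0329]
ee_rot: [0.0, 0.707, 0.707, -0.0]
wrist_force: [-1.6, 0.2, -1.1]
opening: 0.0005
finger_force: 0.9
```

Emit:
apply_moves:
  steps:
    - [0,0,0,0,0.012,0,-1]
    - [0,0,0,0,0.01,0,-1]
    - [0,0,0,0,0.008,0,-1]
    - [0,0,0,0,0.006,0,-1]
    - [0,0,0,0,0.005,0,-1]

```text
t: 43.95
eef_pos: [0.6219, 0.1135, 0.033]
ee_rot: [-0.0, 0.707, 0.707, 0.0]
wrist_force: [-1.8, 0.0, -1.2]
opening: 0.0003
finger_force: 0.8
```

Emit:
apply_moves:
  steps:
    - [0,0,0,0,0.004,0,-1]
    - [0,0,0,0,0.004,0,-1]
    - [0,0,0,0,0.004,0,-1]
    - [0,0,0,0,0.004,0,-1]

```text
t: 44.35
eef_pos: [0.6377, 0.1135, 0.0331]
ee_rot: [-0.0, 0.707, 0.707, -0.0]
wrist_force: [-1.7, 0.2, -1.2]
opening: 0.0005
finger_force: 0.8
```

Emit:
apply_moves:
  steps:
    - [0,0,0,0,0.003,0,-1]
    - [0,0,0,0,0.003,0,-1]
    - [0,0,0,0,0.002,0,-1]
    - [0,0,0,0,0,0,-1]

```text
t: 44.75
eef_pos: [0.6429, 0.1136, 0.0329]
ee_rot: [-0.002, 0.707, 0.707, -0.002]
wrist_force: [-10.0, 0.1, 5.5]
opening: 0.0007
finger_force: 5.0
```

```bash
python3 - <<'E'
from h import *
show()
c=read_camera("wrist"); P=cloud(c)
m=(P[...,2]>.045)&(P[...,2]<.058)&(P[...,0]>.55)&(P[...,0]<.72)&(P[...,1]>.1)&(P[...,1]<.13); q=P[m]
print(len(q)); 
if len(q): print(q.min(0),q.max(0))
m=(P[...,2]>.062)&(P[...,2]<.073)&(P[...,0]>.6)&(P[...,1]>.12)&(P[...,1]<.22); print(np.percentile(P[m][:,0],[0,1,5]))
E
```

```text
t 44.8 pos [0.6429 0.1136 0.0329] psi 0.0 tilt 0.3 open 0.0007 ff 5.0 F [-10.    0.1   5.5] q7 0.25
1139
[0.62793023 0.11186095 0.04500307] [0.68688826 0.12245257 0.05796385]
[0.63987756 0.68318462 0.68458193]
```

Emit:
apply_moves:
  steps:
    - [0,0,0,0,-0.02,0,-1]
    - [0,0,0,0,-0.02,0,-1]
    - [0,0,0,0,0,-0.05,-1]
    - [0,0,0,0,0,-0.05,-1]
    - [0,0,0,0,0,-0.05,-1]

```text
t: 45.3
eef_pos: [0.6058, 0.1132, 0.185]
ee_rot: [0.0, 0.707, 0.707, 0.0]
wrist_force: [1.2, 1.1, -0.1]
opening: 0.0002
finger_force: 0.0
```

Emit:
apply_moves:
  steps:
    - [0,0,0,0.045,-0.015,0,-1]
    - [0,0,0,0.045,-0.015,0,-1]
    - [0,0,0,0.045,-0.015,0,-1]
    - [0,0,0,0.045,-0.015,0,-1]
    - [0,0,0,0.045,-0.015,0,-1]

```text
t: 45.8
eef_pos: [0.5304, 0.3405, 0.1836]
ee_rot: [0.0, 0.707, 0.707, 0.001]
wrist_force: [1.3, 1.3, 0.5]
opening: 0.0006
finger_force: 0.0
```

Emit:
apply_moves:
  steps:
    - [0,0,0,0.045,-0.015,0,-1]
    - [0,0,0,0,0,0,-1]
    - [0,0,0,0,0,0,-1]

```text
t: 46.1
eef_pos: [0.5152, 0.3849, 0.183]
ee_rot: [0.0, 0.706, 0.708, 0.0]
wrist_force: [0.4, -1.1, 0.0]
opening: 0.0004
finger_force: 0.0
```

```bash
cat > door.py <<'E'
from h import *
H=np.array([.684,.244])
def tcp(th,r=.2,gap=0.):
    d=np.array([-np.sin(th),-np.cos(th)]); n=np.array([-np.cos(th),np.sin(th)])
    return H+r*d+(.036+.015*abs(n[0])+.0075*abs(n[1])+gap)*n
E
python3 - <<'E'
from door import *
show()
for n in ["side","scene"]:
    c=read_camera(n); P=cloud(c)
    for nm,zz,b in [("door",(.055,.08),(.38,.67,.25,.38)),("tab",(.045,.058),(.6,.68,.09,.14)),("mugarea",(.01,.12),(.3,.75,.385,.7))]:
        m=(P[...,2]>zz[0])&(P[...,2]<zz[1])&(P[...,0]>b[0])&(P[...,0]<b[1])&(P[...,1]>b[2])&(P[...,1]<b[3])
        q=P[m]
        if len(q)<4: print(n,nm,len(q)); continue
        r=cv2.minAreaRect((q[:,:2]*1000).astype(np.float32)); print(n,nm,len(q),np.round(r[0],0),np.round(r[1],0),round(r[2],1),q.min(0).round(3),q.max(0).round(3))
    if n=="side": save("s3.png",rectify(c,.34,.78,-.1,.5,.06,1200))
print(tcp(1.84),tcp(1.84,gap=.03),to(*tcp(1.84,gap=.03),.036))
E
```

```text
t 46.1 pos [0.5152 0.3849 0.183 ] psi 0.2 tilt 0.1 open 0.0004 ff 0.0 F [ 0.4 -1.1  0. ] q7 -0.29
side door 655 [557. 301.] [ 42. 243.] 75.8 [0.435 0.254 0.058] [0.67  0.345 0.075]
side tab 33 [669. 114.] [22. 16.] 3.1 [0.658 0.107 0.045] [0.679 0.123 0.056]
side mugarea 913 [584. 562.] [334. 173.] 22.9 [0.398 0.444 0.01 ] [0.75 0.7  0.12]
scene door 985 [555. 298.] [ 42. 242.] 75.5 [0.434 0.252 0.055] [0.67  0.347 0.075]
scene tab 23 [665. 115.] [16. 15.] 71.8 [0.657 0.107 0.046] [0.673 0.124 0.057]
scene mugarea 1335 [502. 528.] [ 98. 221.] 75.1 [0.4   0.469 0.01 ] [0.609 0.598 0.091]
[0.50376204 0.34271141] [0.51174095 0.3716309 ] [-0.0105 -0.0048  0.1474]
```

View pics/s3.png

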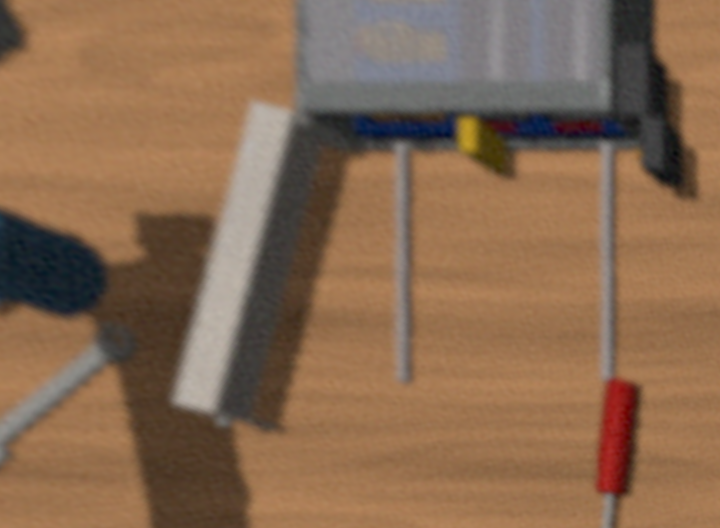

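```bash
python3 - <<'E'
from door import *
s=state()
p=s["eef_pos"][:2]; pts=[tcp(1.82,gap=.02),tcp(1.82,gap=.004)]
for th in list(np.arange(1.76,.15,-.07)): pts.append(tcp(th))
for th in [.1,.06,.03,.0]: pts.append(tcp(th))
for i,q in enumerate(pts):
    d=q-p; p=q; print(i,"tx %.4f ty %.4f"%(d[1],d[0]),q.round(3))
E
```

```text
0 tx -0.0240 ty -0.0097 [0.507 0.358]
1 tx -0.0155 ty -0.0039 [0.503 0.343]
2 tx -0.0157 ty -0.0065 [0.496 0.327]
3 tx -0.0143 ty -0.0055 [0.491 0.313]
4 tx -0.0147 ty -0.0044 [0.486 0.298]
5 tx -0.0144 ty -0.0033 [0.483 0.284]
6 tx -0.0131 ty -0.0024 [0.481 0.271]
7 tx -0.0133 ty -0.0015 [0.479 0.257]
8 tx -0.0135 ty -0.0006 [0.479 0.244]
9 tx -0.0135 ty 0.0003 [0.479 0.23 ]
10 tx -0.0136 ty 0.0012 [0.48  0.217]
11 tx -0.0135 ty 0.0021 [0.482 0.203]
12 tx -0.0134 ty 0.0030 [0.485 0.19 ]
13 tx -0.0133 ty 0.0039 [0.489 0.176]
14 tx -0.0130 ty 0.0049 [0.494 0.163]
15 tx -0.0127 ty 0.0058 [0.5   0.151]
16 tx -0.0124 ty 0.0067 [0.506 0.138]
17 tx -0.0119 ty 0.0076 [0.514 0.126]
18 tx -0.0115 ty 0.0084 [0.522 0.115]
19 tx -0.0109 ty 0.0093 [0.532 0.104]
20 tx -0.0103 ty 0.0101 [0.542 0.094]
21 tx -0.0096 ty 0.0109 [0.553 0.084]
22 tx -0.0088 ty 0.0116 [0.564 0.075]
23 tx -0.0080 ty 0.0122 [0.576 0.067]
24 tx -0.0071 ty 0.0129 [0.589 0.06 ]
25 tx -0.0101 ty 0.0233 [0.613 0.05 ]
26 tx -0.0027 ty 0.0081 [0.621 0.047]
27 tx -0.0018 ty 0.0061 [0.627 0.046]
28 tx -0.0016 ty 0.0062 [0.633 0.044]
```

Emit:
apply_moves:
  steps:
    - [0,0,0.2,0,0,0.05,-1]
    - [0,0,0,0,0,0.05,-1]
    - [0,0,0,0,0,0.04,-1]
    - [0,0,0,0,0,0.007,-1]
    - [0,0,0,0,0,0,-1]

```text
t: 46.7
eef_pos: [0.5163, 0.3816, 0.0358]
ee_rot: [0.0, 0.709, 0.705, -0.001]
wrist_force: [-0.8, 0.2, -1.0]
opening: 0.0006
finger_force: 0.0
```

Emit:
apply_moves:
  steps:
    - [0,0,0,-0.024,-0.01,0,-1]
    - [0,0,0,-0.0155,-0.004,0,-1]
    - [0,0,0,-0.0155,-0.0065,0,-1]
    - [0,0,0,-0.0145,-0.0055,0,-1]
    - [0,0,0,-0.0145,-0.0045,0,-1]

```text
t: 47.2
eef_pos: [0.4852, 0.2989, 0.0374]
ee_rot: [0.0, 0.708, 0.706, 0.001]
wrist_force: [-0.0, 0.8, -0.2]
opening: 0.0004
finger_force: 0.2
```

Emit:
apply_moves:
  steps:
    - [0,0,0,-0.0145,-0.0035,0,-1]
    - [0,0,0,-0.013,-0.0025,0,-1]
    - [0,0,0,-0.0135,-0.0015,0,-1]
    - [0,0,0,-0.0135,-0.0005,0,-1]
    - [0,0,0,-0.0135,0,0,-1]

```text
t: 47.7
eef_pos: [0.4765, 0.2305, 0.036]
ee_rot: [0.0, 0.708, 0.706, -0.0]
wrist_force: [0.8, 0.1, -0.8]
opening: 0.0001
finger_force: 0.2
```

Emit:
apply_moves:
  steps:
    - [0,0,0,-0.0135,0.001,0,-1]
    - [0,0,0,-0.0135,0.002,0,-1]
    - [0,0,0,-0.0135,0.003,0,-1]
    - [0,0,0,-0.0135,0.004,0,-1]
    - [0,0,0,-0.013,0.005,0,-1]

```text
t: 48.2
eef_pos: [0.4915, 0.1633, 0.036]
ee_rot: [-0.0, 0.708, 0.706, -0.0]
wrist_force: [0.3, -0.1, 0.6]
opening: 0.0006
finger_force: 0.2
```

```bash
python3 - <<'E'
from door import *
show()
c=read_camera("scene"); P=cloud(c)
m=(P[...,2]>.06)&(P[...,2]<.073)&(P[...,0]>.42)&(P[...,0]<.675)&(P[...,1]>.05)&(P[...,1]<.3); q=P[m]
r=cv2.minAreaRect((q[:,:2]*1000).astype(np.float32)); print(len(q),r,q.min(0),q.max(0))
s=state()["eef_pos"]
E
```

```text
t 48.2 pos [0.4915 0.1633 0.036 ] psi -0.2 tilt 0.0 open 0.0006 ff 0.2 F [ 0.3 -0.1  0.6] q7 0.16
647 ((559.2950439453125, 192.3190460205078), (260.7352294921875, 68.40110778808594), 38.16273880004883) [0.47340864 0.08487476 0.06001337] [0.67473199 0.27225663 0.07298281]
```

Emit:
apply_moves:
  steps:
    - [0,0,0,-0.0127,0.0062,0,-1]
    - [0,0,0,-0.0124,0.0068,0,-1]
    - [0,0,0,-0.0119,0.0076,0,-1]
    - [0,0,0,-0.0115,0.0086,0,-1]
    - [0,0,0,-0.0109,0.0094,0,-1]

```text
t: 48.75
eef_pos: [0.5304, 0.1039, 0.036]
ee_rot: [0.0, 0.708, 0.706, -0.0]
wrist_force: [-0.7, 1.4, -0.2]
opening: 0.0003
finger_force: 0.2
```

Emit:
apply_moves:
  steps:
    - [0,0,0,-0.0103,0.0102,0,-1]
    - [0,0,0,-0.0096,0.011,0,-1]
    - [0,0,0,-0.0088,0.0117,0,-1]
    - [0,0,0,-0.008,0.0123,0,-1]
    - [0,0,0,-0.007,0.013,0,-1]

```text
t: 49.25
eef_pos: [0.5887, 0.0605, 0.036]
ee_rot: [0.0, 0.708, 0.706, -0.0]
wrist_force: [0.1, -0.1, 0.4]
opening: 0.0003
finger_force: 0.2
```

Emit:
apply_moves:
  steps:
    - [0,0,0,-0.005,0.0115,0,-1]
    - [0,0,0,-0.005,0.0115,0,-1]
    - [0,0,0,-0.003,0.008,0,-1]
    - [0,0,0,-0.0015,0.005,0,-1]
    - [0,0,0,0,0.004,0,-1]

```text
t: 49.75
eef_pos: [0.6254, 0.0463, 0.0358]
ee_rot: [-0.002, 0.708, 0.706, -0.002]
wrist_force: [-10.0, -1.5, 7.8]
opening: 0.0005
finger_force: 5.2
```

Emit:
apply_moves:
  steps:
    - [0,0,0,0,0.003,0,-1]
    - [0,0,0,0,0.003,0,-1]
    - [0,0,0,0,0,0,-1]

```text
t: 50.05
eef_pos: [0.6322, 0.0459, 0.0357]
ee_rot: [-0.001, 0.708, 0.706, -0.001]
wrist_force: [-4.6, -2.3, 1.1]
opening: 0.0005
finger_force: 2.2
```

```bash
cat > dchk.py <<'E'
from door import *
show()
c=read_camera("side"); P=cloud(c)
m=(P[...,2]>.06)&(P[...,2]<.073)&(P[...,0]>.55)&(P[...,0]<.68)&(P[...,1]>-.04)&(P[...,1]<.3); q=P[m]
r=cv2.minAreaRect((q[:,:2]*1000).astype(np.float32)); print(len(q),np.round(r[0],1),np.round(r[1],1),r[2],q.min(0),q.max(0))
f=[(y,np.percentile(q[abs(q[:,1]-y)<.012][:,0],5)) for y in np.arange(-.01,.26,.03) if (abs(q[:,1]-y)<.012).sum()>3]; f=np.array(f); k=np.polyfit(f[:,0],f[:,1],1); print("slope (rad)",k)
save("fin.png",rectify(c,.5,1.0,-.1,.35,.06,1200))
E
python3 dchk.py
```

```text
t 50.0 pos [0.6322 0.0459 0.0357] psi -0.2 tilt 0.2 open 0.0005 ff 2.2 F [-4.6 -2.3  1.1] q7 0.29
421 [648.1 104.3] [287.2  63.5] 89.94215393066406 [ 0.61628186 -0.03934976  0.06002769] [0.67998056 0.2479135  0.07296301]
slope (rad) [0.03075382 0.63999336]
```

Emit:
apply_moves:
  steps:
    - [0,0,0,0,0.002,0,-1]
    - [0,0,0,0,0.002,0,-1]
    - [0,0,0,0,0,0,-1]

```text
t: 50.4
eef_pos: [0.6323, 0.0459, 0.0356]
ee_rot: [-0.004, 0.708, 0.706, -0.003]
wrist_force: [-15.1, -2.8, 11.9]
opening: 0.0006
finger_force: 8.4
```

Emit:
apply_moves:
  steps:
    - [0,0,0,0,-0.02,0,-1]
    - [0,0,0,0,-0.03,0,-1]
    - [0,0,0,0,-0.03,0,-1]
    - [0,0,0,0,0,-0.05,-1]
    - [0,0,0,0,0,-0.05,-1]

```text
t: 50.9
eef_pos: [0.5561, 0.047, 0.1363]
ee_rot: [-0.001, 0.708, 0.706, -0.001]
wrist_force: [2.2, 0.8, 0.6]
opening: 0.0003
finger_force: 0.0
```

Emit:
apply_moves:
  steps:
    - [0,0,0,0,0,-0.05,-1]
    - [0,0,0,0,-0.04,0,-1]
    - [0,0,0,0,-0.03,0,-1]
    - [0,0,0,0,0,0,-1]

```text
t: 51.3
eef_pos: [0.4839, 0.0474, 0.1865]
ee_rot: [-0.001, 0.708, 0.706, -0.0]
wrist_force: [0.2, -0.6, -0.1]
opening: 0.0006
finger_force: 0.0
```

```bash
python3 dchk.py
```

```text
t 51.3 pos [0.4839 0.0474 0.1865] psi -0.2 tilt 0.1 open 0.0006 ff 0.0 F [ 0.2 -0.6 -0.1] q7 0.17
656 [663.   93.7] [267.3  34.5] 89.77912139892578 [ 0.64518445 -0.03994524  0.06015039] [0.67996084 0.22736115 0.07291355]
slope (rad) [0.00314375 0.64845236]
```

View pics/fin.png

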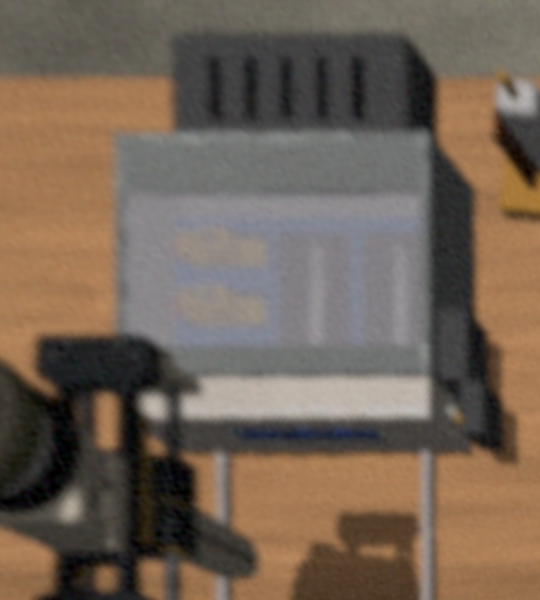

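```bash
python3 - <<'E'
from h import *
c=read_camera("side"); P=cloud(c); show()
m=(P[...,2]>.02)&(P[...,2]<.035)&(P[...,0]>.5)&(P[...,0]<.72)&(P[...,1]>-.46)&(P[...,1]<-.29); q=P[m]; print("foot",len(q),q.mean(0))
a=rectify(c,.64,.92,-.03,.27,.068,1300); s=rectify(read_camera("scene"),.64,.92,-.03,.27,.068,1300)
save("roof.png",np.hstack([a,s]))
E
```

```text
t 51.4 pos [0.488  0.0476 0.1865] psi -0.1 tilt 0.1 open 0.0006 ff 0.0 F [ 0.3  0.  -1. ] q7 0.17
foot 176 [ 0.61515937 -0.36411694  0.02471576]
```

View pics/roof.png

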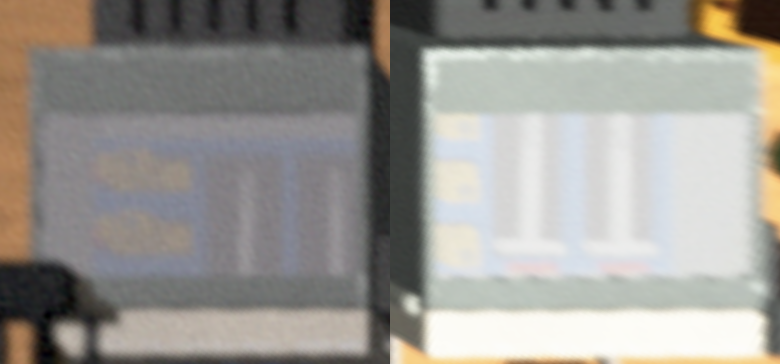

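Through the roof, all three claws and both rods lie in their compartments with the T-handles at the red marks. The foot is in the dish and the door is shut.

```bash
python3 -c "
from cell import finish_job
print(finish_job())"
```

```text
the job is handed in; nothing more can be done
None
```

I handed the job in at about 51 s of the 210 s: the foot is in the orange dish, all three claws and both rods lie in their compartments the right way round, the tray is fully home and the door is shut on its catch. The hand-in call gave no verdict, so this rests on my last camera views and force readings.

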